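# Sort the coffee things into their trays

### The job

Sort the coffee things on the worktop into the wooden trays: the two small tea glasses stand upright in the tray with the two small bays, one in each bay; the sugar bowl and the coffee jar stand upright in the tray with the two large bays, one in each bay, either way round; and the teaspoon lies flat in the long tray without a divider. Set the things down on the tray floors rather than dropping them, and leave the brown jug and the tall amber beaker where they stand.

Things in the scene. Friction and masses are not known exactly. Their poses are not given: they have to be found in the camera images.
- glass_a_mid (a point): one of two equal small amber tea glasses, standing upright and open at the top: 39 mm across at the rim, 36 mm at the foot, 52 mm high. Point at its centre, half-way up (26 mm above its underside); z up.
- glass_b_mid (a point): the other small amber tea glass, the same in shape and size. Point at its centre, 26 mm above its underside; z up.
- sugar_mid (a point): round stone-grey metal sugar bowl on a foot, with a knobbed lid that does not come off: 68 mm across at its widest, 70 mm high. Point at its centre, half-way up (35 mm above its underside), about where it is widest; z up.
- coffee_mid (a point): round glass jar of coffee with a wooden lid that does not come off: 66 mm across all the way up, 106 mm high. Point at its centre, half-way up (53 mm above its underside); z up.
- spoon_mid (a point): steel teaspoon lying on the worktop: 130 mm long, 26 mm wide at the bowl, 11 mm high. Point at the middle of its length, 5.5 mm above its underside; x along the spoon, y across it, z up. It can be picked up across its middle with the fingertips close to the worktop.
- glass_tray: low pale wooden tray with two SMALL square bays side by side, 78 x 150 mm outside, 18 mm high; floor and walls 6 mm thick. Each bay is 66 x 66 mm inside; bay centres 36 mm either way along y from the middle of the tray. Fixed in place. Origin under the centre of the tray, on the worktop; x across the short side, y along the long side, z up.
- caddy: low pale wooden tray with two LARGE square bays side by side, 104 x 202 mm outside, 18 mm high; floor and walls 6 mm thick. Each bay is 92 x 92 mm inside; bay centres 49 mm either way along y from the middle of the tray. Fixed in place. Origin under the centre of the tray, on the worktop; x across the short side, y along the long side, z up.
- spoon_tray: low pale wooden tray without a divider: one long bay, 76 x 160 mm inside, 88 x 172 mm outside, 18 mm high; floor and walls 6 mm thick. Fixed in place. Origin under the centre of the tray, on the worktop; x across the short side, y along the long side, z up.
- jug: bystander: small brown jug with a handle, 62 x 90 x 93 mm, standing loose at the left of the work. Origin at the centre of its underside.
- beaker: bystander: tall amber beaker, 63 mm across and 110 mm high, standing loose at the right of the work; it is no tea glass. Origin at the centre of its underside.
Things that resemble listed ones, but are neither listed nor needed, are in the scene too. Leave any purple look-alike of the caddy alone.

How it is judged:
By the outcome, as a careful person would: the job done as asked, in the order asked, and still so for the second after the job is handed in, with the robot touching nothing.
It also fails if it takes over 115 s, if anything falls off the work surface, if the arm or the gripper's body presses on something with over 40 N, if the wrist force passes 120 N, or if a joint passes its speed limit or range.

### The arm

A 7-joint arm with a two-finger parallel gripper is mounted at the origin on a cart in front of the work surface, level with it; the furniture and walls round the work are solid. World frame = base frame: x ahead of the robot, y to its left, z up, the work surface at z = 0. Lengths are in mm, angles in rad, forces in N, time in s.
With the tool pointing down it reaches from about 425 to 950 mm from the base axis. Payload 4.7 kg.
Tool frame: the origin (TCP) lies between the finger pads; the fingertips stand 22 mm ahead of it and the grasp point (between the pads) lies 3 mm ahead of it (tcp_to_tips is the distance from the TCP to the fingertips, in mm); z points along the fingers, y is the direction in which the jaws open and shut (so a half turn about z gives the same grasp; the last joint's range is limited). The gripper opens to 87 mm and grips with 3 to 60 N. Pads are 19 mm wide; open, the fingers measure 117 mm over their backs; the gripper's body (75 mm by 190 mm) begins 51 mm behind the grasp point.
Start: joints at [-1.18, 0.469, -0.049, 1.532, 0.024, 1.141, -0.082], TCP at [275.078, 616.424, 244.573] pointing down, gripper open.
Joint ranges: [-2.59, 2.59], [-0.33, 1.99], [-1.39, 1.29], [0.1, 2.45], [-1.04, 4.18], [0.21, 1.99], [-2.66, 2.66]. Speed limits (rad/s): [2.57, 2.57, 3.14, 3.14, 3.14, 3.14, 3.14].

### API

Orientations are given as a unit quaternion [w, x, y, z].
In Python, from plant import get_state, capture, hand_in, tcp_to_tips gives the robot as it stands.
- The arm moves only by the tool drive_tool, never from a script. Its argument "moves" is text: rows parted by semicolons, each of 7 numbers parted by spaces: the turn, a rotation vector about the tool's x, y, z in rad, then the shift along the tool's x, y, z in m, then the closure in counts, from 0 (fully open) to 255 (shut). In form: wx wy wz x y z hand; .... A call has 1 to 5 rows; each row shifts and turns the pose as measured when the row begins, along the tool's axes as they then stand; what a row does not reach is not made up. A row lasts 1/8 s, in which the tool goes at most 62.5 mm and 10.7 degrees, less where a joint would pass 70% of its speed; a pose out of reach is approached as far as the arm can. A call is refused whole if a number of a shift passes 0.0625 or a number of a turn 0.188, either way. A call with a gripper value outside its range is refused whole. The fingers move at their own pace and stop on an object; the grip force is fixed at half the most. Time passes only in rows, so rows that do not move let the fingers close. It gives the time, the measured TCP pose, the force and the opening at its end, in the units of the state.
- get_state(): the state, without advancing time (a new reading comes with each control period).
- capture(name): name is "scene" or "top"; returns a dict with "frame" (384x512x3 uint8, red, green, blue), "mtx" (3x3 intrinsics, pixels), "k1" (the pictures are not rectified: a ray, as slopes to the right and down, at radius r is drawn at 1 + k1 r^2 times it, then the intrinsics apply), "camera_from_world" (4x4, takes a point from world to camera coordinates). Camera axes: x right, y down, z forward; pixel columns grow to the right and rows downward; lengths in mm; the calibration is good to about 2 mm. A picture is of the moment at which its call begins. There is no depth.
- hand_in(): hands the job in, once; it reports no verdict.
The state is a dict: "time_s": time; "q": joint angles; "joint_vel": joint speeds; "joint_torque": joint torques, N m; "position": TCP position; "ee_rot": TCP orientation; "contact_force": force on the tool from outside, world axes, zero at the start; "wrist_torque": the same for the moment, N m; "width": finger opening in mm.
Only numpy, scipy, OpenCV 4.12 (cv2) and the standard library are available. Lean on these libraries where they do the work, as an engineer would, in place of code of your own. Each camera call takes 0.05 s, during which the arm holds its last target.

## Working session

There is one attempt and no reset: what is moved stays moved. The work goes in short steps, Python scripts to look and compute and a tool call to move; the robot and the scene stay as the last step left them, time stands still between calls to the robot, and variables do not carry over. Pictures are saved under pics/ and viewed, and the job is handed in when it is done.

Besides the shell and the picture viewer there is one more tool, called by a JSON object that holds its "op" and its "data". drive_tool: Moves the arm, as the interface text tells. Its arguments: {"type":"object","properties":{"moves":{"type":"string"}},"required":["moves"]}

```bash
ls; mkdir -p pics; python3 - <<'E'
from plant import *
import cv2,numpy as np
s=get_state();print(s)
print(tcp_to_tips)
for n in("scene","top"):
    c=capture(n);cv2.imwrite(f"pics/{n}0.png",c["frame"][:,:,::-1]);print(c["mtx"],c["k1"],c["camera_from_world"])
E
```

```text
pics
{'time_s': 0.0, 'q': array([-1.17990811,  0.46944725, -0.04858935,  1.53371859,  0.02410343,
        1.14096847, -0.0823382 ]), 'joint_vel': array([-0.00035675,  0.00095372,  0.00096052,  0.00062691, -0.00092239,
       -0.00248554, -0.00030387]), 'joint_torque': array([-4.94301021e-04, -5.07965505e+01, -8.08636495e-02, -2.36151141e+01,
       -6.14163699e-02,  3.77935648e-02,  1.72710274e-04]), 'position': array([274.8718568 , 615.88285463, 243.48500568]), 'ee_rot': array([-1.65827991e-04,  2.08360919e-01,  9.78051518e-01, -9.63783837e-04]), 'contact_force': array([0.81473763, 0.69132258, 0.45361913]), 'wrist_torque': array([-0.0107158 , -0.00991635, -0.03079805]), 'width': 87.02274997747124}
22.0
[[476.97944986   0.         253.44482379]
 [  0.         476.97944986 191.72919446]
 [  0.           0.           1.        ]] -0.15812166508837516 [[-8.32238143e-01 -5.54104407e-01 -1.86542231e-02  3.47029033e+02]
 [-2.35796420e-01  3.84205697e-01 -8.92628719e-01  2.18701983e+02]
 [ 5.01776566e-01 -7.38481068e-01 -4.50406472e-01  1.41886541e+03]
 [ 0.00000000e+00  0.00000000e+00  0.00000000e+00  1.00000000e+00]]
[[391.03935591   0.         258.42546557]
 [  0.         391.03935591 190.61757757]
 [  0.           0.           1.        ]] -0.10728589347281554 [[-1.78188159e-03 -9.99996956e-01  1.70657914e-03 -1.04962533e+02]
 [-9.89513466e-01  1.51671463e-03 -1.44432686e-01  5.15323926e+02]
 [ 1.44429658e-01 -1.94604499e-03 -9.89513156e-01  1.68963566e+03]
 [ 0.00000000e+00  0.00000000e+00  0.00000000e+00  1.00000000e+00]]
```

View pics/scene0.png

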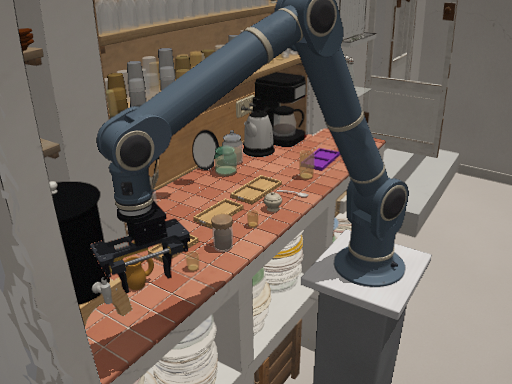

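View pics/top0.png

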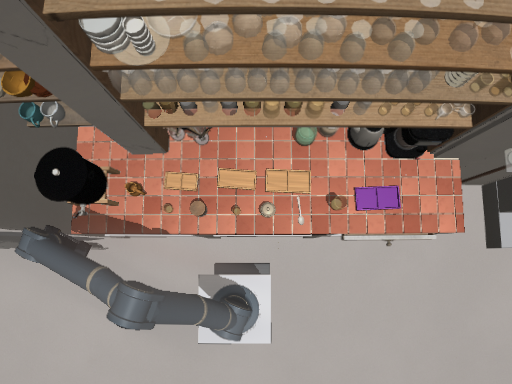

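```bash
cat > h.py <<'E'
import numpy as np,cv2
from plant import *
def cap(n):
    c=capture(n);c["T"]=c["camera_from_world"];return c
def ray(c,u,v):
    K=c["mtx"];d=np.array([(u-K[0,2])/K[0,0],(v-K[1,2])/K[1,1]]);p=d.copy()
    for _ in range(20):p=d/(1+c["k1"]*(p@p))
    R=c["T"][:3,:3];t=c["T"][:3,3]
    return -R.T@t,R.T@np.array([p[0],p[1],1.])
def onz(c,u,v,z):
    o,d=ray(c,u,v);return o+d*(z-o[2])/d[2]
def proj(c,P):
    p=c["T"][:3,:3]@np.array(P,float)+c["T"][:3,3];p=p[:2]/p[2];p=p*(1+c["k1"]*(p@p))
    return p*[c["mtx"][0,0],c["mtx"][1,1]]+c["mtx"][:2,2]
def two(c1,a,c2,b):
    o1,d1=ray(c1,*a);o2,d2=ray(c2,*b);d1/=np.linalg.norm(d1);d2/=np.linalg.norm(d2)
    s=np.linalg.lstsq(np.c_[d1,-d2],o2-o1,rcond=None)[0]
    A=o1+s[0]*d1;B=o2+s[1]*d2;return (A+B)/2,np.linalg.norm(A-B)
def crop(c,x0,y0,x1,y1,f,name):
    im=cv2.resize(c["frame"][y0:y1,x0:x1,::-1],None,fx=f,fy=f,interpolation=cv2.INTER_CUBIC);cv2.imwrite("pics/"+name,im)
E
python3 - <<'E'
from h import *
t=cap("top");s=cap("scene")
crop(t,70,150,350,240,2.8,"t1.png")
crop(s,80,120,360,320,2.8,"s1.png")
E
```

```text
(no output)
```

View pics/t1.png

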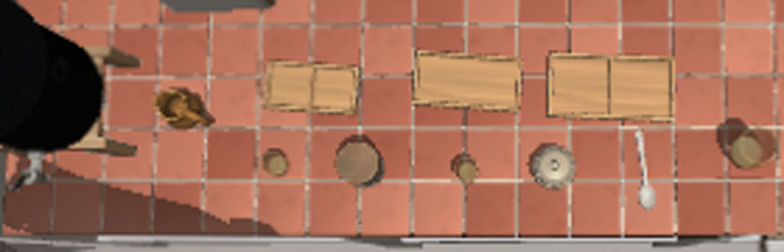

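View pics/s1.png

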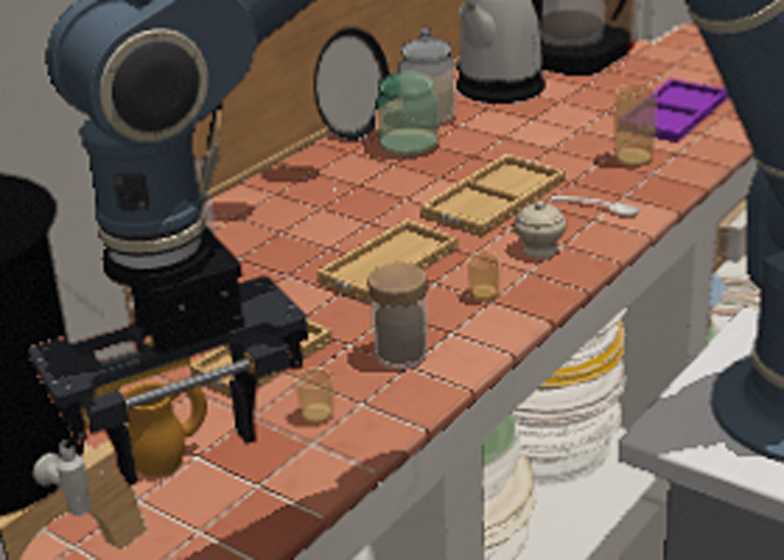

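```bash
python3 - <<'E'
from h import *
t=cap("top");s=cap("scene")
f=t["frame"];hsv=cv2.cvtColor(f,cv2.COLOR_RGB2HSV)
for (u,v) in [(176,181),(240,178),(285,180),(300,218),(267,209),(150,200),(198,208),(169,208)]:print((u,v),hsv[v,u],f[v,u])
# trays: hue
m=((hsv[:,:,0]>10)&(hsv[:,:,0]<25)&(hsv[:,:,1]>70)&(hsv[:,:,2]>120)).astype(np.uint8)*255
m[:160]=0;m[200:]=0
m=cv2.morphologyEx(m,cv2.MORPH_CLOSE,np.ones((3,3)))
cs,_=cv2.findContours(m,cv2.RETR_EXTERNAL,cv2.CHAIN_APPROX_NONE)
for c in cs:
    if cv2.contourArea(c)<150:continue
    P=np.array([onz(t,*p[0],18)[:2] for p in c],np.float32)
    r=cv2.minAreaRect(P);print("px",c[:,0].mean(0),"rect",r)
crop(s,100,190,220,280,6,"s2.png");crop(s,200,160,340,260,5.5,"s3.png")
crop(t,150,160,260,225,7,"t2.png");crop(t,230,160,350,225,6.5,"t3.png")
E
```

```text
(176, 181) [ 15 121 196] [196 150 103]
(240, 178) [ 15 119 205] [205 157 109]
(285, 180) [ 15 119 202] [202 155 108]
(300, 218) [ 30  14 221] [221 221 209]
(267, 209) [ 18  53 184] [184 169 146]
(150, 200) [  7 143 164] [164  92  72]
(198, 208) [ 14  95 148] [148 119  93]
(169, 208) [ 18 108 154] [154 127  89]
px [179.18446602 181.30097087] rect ((562.3505249023438, 247.26446533203125), (162.6005401611328, 82.37300109863281), 89.78453826904297)
px [287.99242424 180.53787879] rect ((563.3280639648438, -237.90472412109375), (201.57960510253906, 107.06591033935547), 87.59610748291016)
px [236.67567568 178.57657658] rect ((572.5803833007812, -7.623588562011719), (173.2617950439453, 91.10897064208984), 85.57273864746094)
```

View pics/s2.png

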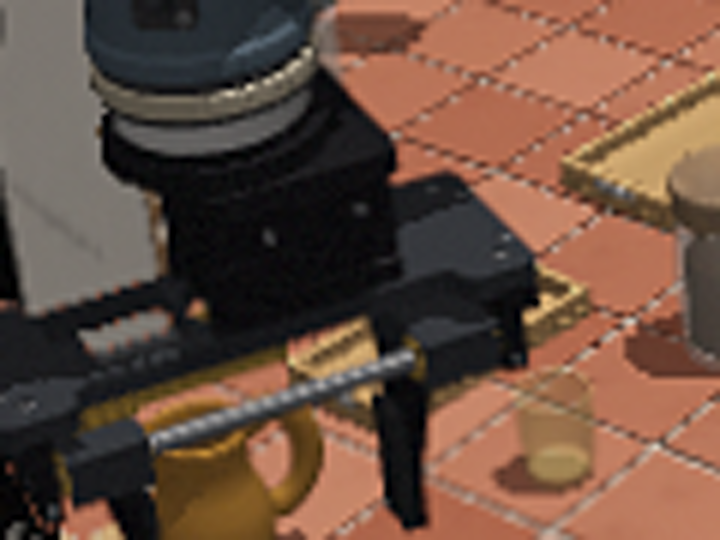

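View pics/s3.png

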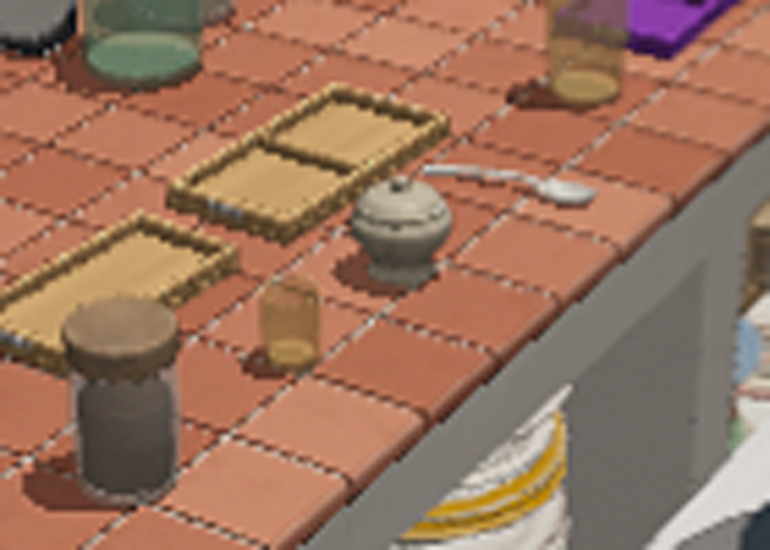

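View pics/t2.png

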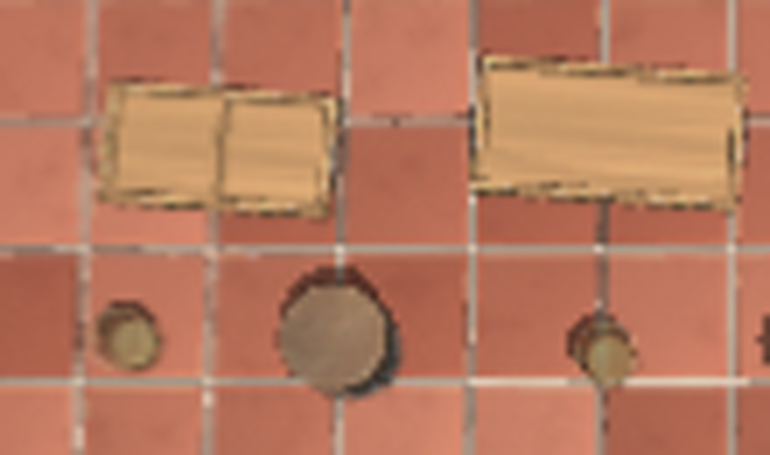

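View pics/t3.png

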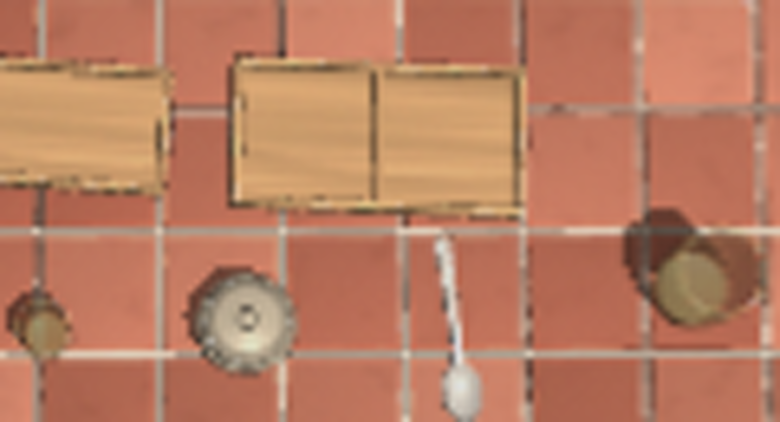

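```bash
python3 - <<'E'
from h import *
t=cap("top");s=cap("scene")
q=lambda x,y,o,f:((x+.5)/f-.5+o[0],(y+.5)/f-.5+o[1])
T2=lambda x,y:q(x,y,(150,160),7)
T3=lambda x,y:q(x,y,(230,160),6.5)
S2=lambda x,y:q(x,y,(100,190),6)
S3=lambda x,y:q(x,y,(200,160),5.5)
r=lambda a:np.round(a,1)
def show(n,a,b,z):print(n,"top",r(onz(t,*a,z)),"scene",r(onz(s,*b,z)),"two",[r(k) for k in two(t,a,s,b)])
show("A",T2(133,342),S2(558,465),3)
show("B",T2(609,356),S3(292,353),3)
show("coffee",T2(337,338),S3(120,325),106)
show("sugar",T3(247,318),S3(401,183),70)
show("spoon handle",T3(443,238),S3(428,170),6)
show("spoon bowl end",T3(464,416),S3(592,190),4)
show("spoon bowl mid",T3(462,390),S3(565,190),4)
show("beaker foot",T3(690,287),S3(585,87),3)
for n,cs in dict(glass=[T2(108,82),T2(338,98),T2(325,215),T2(98,200)],spoon=[T2(480,58),T2(742,75),T2(735,208),T2(472,190)],caddy=[T3(235,58),T3(523,70),T3(522,215),T3(230,205)]).items():
    P=np.array([onz(t,*c,18)[:2] for c in cs]);
    d=(P[0]-P[1])+(P[3]-P[2]);print(n,r(P).tolist(),P.mean(0),"yaw deg of y axis",np.degrees(np.arctan2(-d[0],d[1])),np.linalg.norm(P[0]-P[1]),np.linalg.norm(P[3]-P[2]),np.linalg.norm(P[0]-P[3]))
for n,cs in dict(caddy=[S3(170,190),S3(340,85),S3(450,122),S3(283,235)]).items():
    P=np.array([onz(s,*c,18)[:2] for c in cs]);print(n,r(P).tolist(),P.mean(0))
E
```

```text
A top [439.8 298.7   3. ] scene [439.5 295.2   3. ] two [array([438.7, 297.6,   4.9]), np.float64(2.1)]
B top [430.7  -7.9   3. ] scene [428.2 -12.2   3. ] two [array([428.7,  -9.1,   4.7]), np.float64(4.3)]
coffee top [432.  150.9 106. ] scene [429.  156.9 106. ] two [array([432.7, 151.7, 102.3]), np.float64(0.8)]
sugar top [ 432.5 -145.    70. ] scene [ 424.2 -135.8   70. ] two [array([ 432. , -145.8,   63.7]), np.float64(2.7)]
spoon handle top [ 494.2 -282.5    6. ] scene [ 484.6 -270.4    6. ] two [array([ 494.2, -283.9,   -2.2]), np.float64(2.4)]
spoon bowl end top [ 371.2 -295.3    4. ] scene [ 372.8 -307.1    4. ] two [array([ 369.1, -295.5,   10.1]), np.float64(4.0)]
spoon bowl mid top [ 389.1 -294.2    4. ] scene [ 388.9 -297.2    4. ] two [array([ 388.3, -294.4,    5.4]), np.float64(1.6)]
beaker foot top [ 459.9 -454.     3. ] scene [ 458.6 -458.     3. ] two [array([ 458.4, -454.4,    4.5]), np.float64(3.0)]
glass [[607.1, 317.0], [596.1, 167.0], [519.9, 173.7], [529.9, 320.8]] [563.24417514 244.62223413] yaw deg of y axis -4.045403729597587 150.35253560536628 147.4042235664278 77.28842880809731
spoon [[622.0, 75.7], [610.5, -93.2], [524.0, -88.6], [535.9, 79.6]] [573.14025271  -6.6209698 ] yaw deg of y axis -3.9740829293779436 169.25666325049062 168.6923703214208 86.19040558571648
caddy [[618.7, -139.0], [610.1, -338.9], [508.4, -336.0], [515.7, -135.0]] [ 563.22118843 -237.23182493] yaw deg of y axis -2.2652559608759 200.13484606008552 201.1094966661201 103.03877808716352
caddy [[608.2, -130.4], [601.5, -336.9], [498.7, -324.7], [504.7, -116.5]] [ 553.28480149 -227.09544504]
```

```bash
cat > go.py <<'E'
import sys
from h import *
from scipy.spatial.transform import Rotation as R
# target x y z jawdeg : remaining in tool axes
x,y,z,j=map(float,sys.argv[1:5]);s=get_state();w=s["ee_rot"];Rc=R.from_quat([w[1],w[2],w[3],w[0]])
a=np.radians(j);ty=np.array([np.cos(a),np.sin(a),0]);tz=np.array([0,0,-1.]);Rt=R.from_matrix(np.c_[np.cross(ty,tz),ty,tz])
print("t",round(s["time_s"],2),"pos",s["position"].round(1),"shift mm",Rc.inv().apply(np.array([x,y,z])-s["position"]).round(1),"rot",(Rc.inv()*Rt).as_rotvec().round(3),"F",s["contact_force"].round(1),"w",round(s["width"],1),"q",s["q"].round(2))
E
python3 go.py 440 298 200 0
```

```text
t 0.4 pos [275.1 616.3 244.4] shift mm [-280.4 -223.5   44.5] rot [-0.     0.     1.151] F [0.1 0.2 0.1] w 87.0 q [-1.18  0.47 -0.05  1.53  0.02  1.14 -0.08]
```

{"op": "drive_tool", "data": {"moves": "0 0 0.18 0 0 0 0;0 0 0.18 0 0 0 0;0 0 0.18 0 0 0 0;0 0 0.18 0 0 0 0;0 0 0.18 0 0 0 0"}}

```text
time_s: 1.02
position: [275.0, 616.2, 244.3]
ee_rot: [-0.0, 0.625, 0.781, -0.0]
contact_force: [0.0, -0.6, -0.3]
width: 87.0
```

```bash
python3 go.py 440 298 200 0
```

```text
t 1.02 pos [275.  616.2 244.3] shift mm [-346.7   91.1   44.2] rot [-0.001  0.     0.222] F [ 0.  -0.6 -0.3] w 87.0 q [-1.32  0.47  0.15  1.54 -0.08  1.14 -0.93]
```

{"op": "drive_tool", "data": {"moves": "0 0 0.12 0 0 0 0;0 0 0.105 0 0 0 0;0 0 0 -0.05 0.025 0 0;0 0 0 -0.06 0.03 0.01 0;0 0 0 -0.06 0.03 0.01 0"}}

```text
time_s: 1.65
position: [353.4, 453.2, 224.5]
ee_rot: [-0.002, 0.707, 0.707, 0.001]
contact_force: [0.7, 0.2, 0.3]
width: 87.0
```

{"op": "drive_tool", "data": {"moves": "0 0 0 -0.06 0.03 0.01 0;0 0 0 -0.06 0.03 0.01 0;0 0 0 -0.03 0.02 0.01 0;0 0 0 0 0 0 0"}}

```text
time_s: 2.15
position: [431.4, 305.7, 196.0]
ee_rot: [-0.001, 0.71, 0.704, 0.002]
contact_force: [-1.1, 0.9, -0.0]
width: 86.9
```

```bash
python3 go.py 440 298 150 0; python3 - <<'E'
from h import *
t=cap("top");s=cap("scene")
crop(s,80,130,300,290,3.6,"s4.png");crop(t,60,150,350,240,2.7,"t4.png")
E
```

```text
t 2.15 pos [431.4 305.7 196. ] shift mm [-7.8  8.6 46. ] rot [ 0.002 -0.004 -0.009] F [-1.1  0.9 -0. ] w 86.9 q [-0.94  0.28  0.3   1.95 -0.11  0.92 -0.6 ]
```

View pics/s4.png

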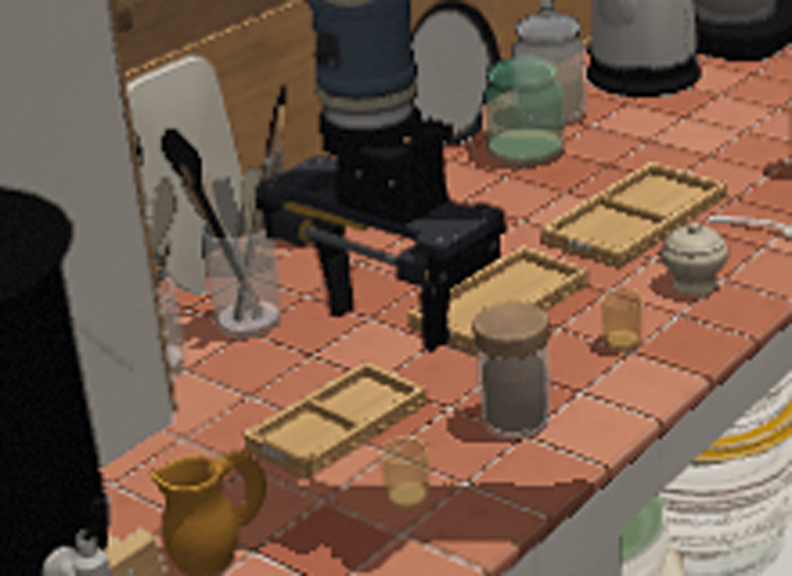

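{"op": "drive_tool", "data": {"moves": "0.002 -0.004 -0.009 -0.008 0.008 0.03 0;0 0 0 0 0 0.05 0;0 0 0 0 0 0.04 0;0 0 0 0 0 0.02 0"}}

```text
time_s: 2.75
position: [437.5, 313.1, 56.4]
ee_rot: [-0.003, 0.7, 0.714, 0.007]
contact_force: [0.4, 0.0, 0.3]
width: 87.2
```

```bash
python3 go.py 439 297.5 41 0; python3 - <<'E'
from h import *
s=cap("scene")
crop(s,130,190,250,290,6,"s5.png")
E
```

```text
t 2.75 pos [437.5 313.1  56.4] shift mm [-15.9   1.1  15.2] rot [ 0.006 -0.013  0.019] F [0.4 0.  0.3] w 87.2 q [-0.88  0.5   0.24  2.04 -0.21  0.62 -0.48]
```

View pics/s5.png

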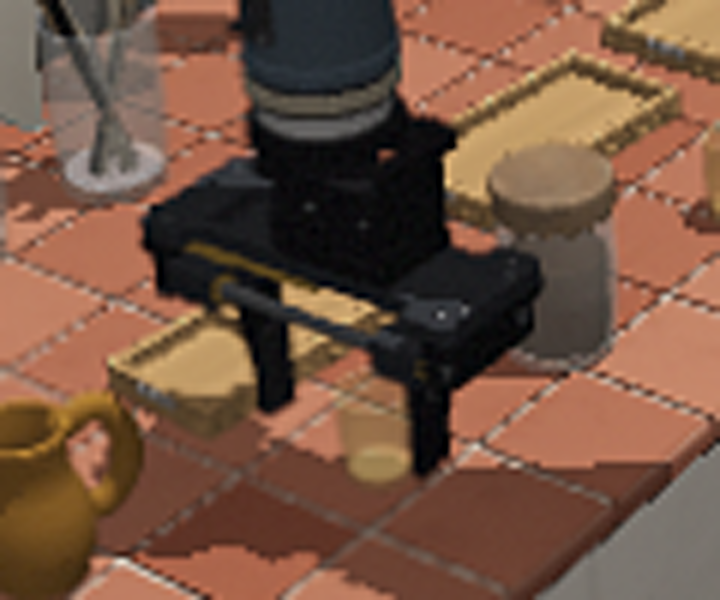

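{"op": "drive_tool", "data": {"moves": "0.006 -0.013 0.019 -0.015 0.001 0.008 0;0 0 0 0 0 0.004 0;0 0 0 0 0 0 0"}}

```text
time_s: 3.18
position: [437.7, 300.0, 43.1]
ee_rot: [-0.0, 0.706, 0.708, -0.001]
contact_force: [-0.3, -0.3, -0.3]
width: 86.8
```

```bash
python3 go.py 439 297.5 41 0
```

```text
t 3.17 pos [437.7 300.   43.1] shift mm [-2.5  1.3  2.1] rot [-0.002  0.     0.003] F [-0.3 -0.3 -0.3] w 86.8 q [-0.87  0.51  0.24  2.05 -0.21  0.6  -0.48]
```

{"op": "drive_tool", "data": {"moves": "0 0 0 -0.002 0.001 0.002 0;0 0 0 0 0 0 255;0 0 0 0 0 0 255;0 0 0 0 0 0 255;0 0 0 0 0 0 255"}}

```text
time_s: 3.8
position: [439.7, 298.9, 42.8]
ee_rot: [-0.0, 0.706, 0.708, 0.001]
contact_force: [0.2, -0.4, 0.2]
width: 54.7
```

{"op": "drive_tool", "data": {"moves": "0 0 0 0 0 0 255;0 0 0 0 0 0 255"}}

```text
time_s: 4.05
position: [439.6, 298.9, 42.8]
ee_rot: [-0.001, 0.706, 0.708, 0.001]
contact_force: [-0.6, 0.1, 1.2]
width: 37.3
```

```bash
python3 go.py 439 297.5 41 0
```

```text
t 4.05 pos [439.6 298.9  42.8] shift mm [-1.4 -0.6  1.8] rot [ 0.001 -0.002  0.004] F [-0.6  0.1  1.2] w 37.3 q [-0.86  0.51  0.24  2.05 -0.21  0.59 -0.47]
```

{"op": "drive_tool", "data": {"moves": "0 0 0 0 0 -0.02 255;0 0 0 0 0 -0.03 255;0 0 0 0 0 0 255"}}

```text
time_s: 4.42
position: [438.8, 298.2, 92.9]
ee_rot: [-0.001, 0.706, 0.708, -0.0]
contact_force: [0.8, 0.4, -0.8]
width: 37.5
```

```bash
python3 go.py 565.5 280.5 90 0;python3 - <<'E'
from h import *
s=cap("scene")
crop(s,130,170,250,270,6,"s6.png")
E
```

```text
t 4.42 pos [438.8 298.2  92.9] shift mm [-18.2 126.6   2.8] rot [-0.001 -0.001  0.004] F [ 0.8  0.4 -0.8] w 37.5 q [-0.89  0.43  0.27  2.03 -0.18  0.7  -0.5 ]
```

View pics/s6.png

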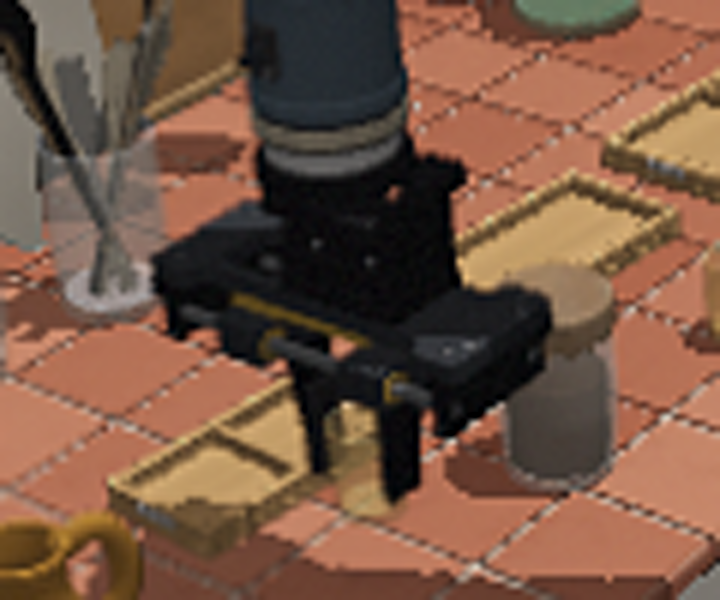

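{"op": "drive_tool", "data": {"moves": "0 0 0.004 -0.006 0.042 0 255;0 0 0 -0.006 0.042 0 255;0 0 0 -0.006 0.042 0 255;0 0 0 0 0 0 255"}}

```text
time_s: 4.97
position: [563.2, 278.6, 84.9]
ee_rot: [-0.002, 0.706, 0.708, -0.006]
contact_force: [-1.5, 0.1, -1.2]
width: 37.6
```

```bash
python3 go.py 565.5 280.5 50 0
```

```text
t 4.97 pos [563.2 278.6  84.9] shift mm [ 2.1  2.8 34.8] rot [-0.012  0.006  0.003] F [-1.5  0.1 -1.2] w 37.6 q [-0.72  0.58  0.27  1.79 -0.2   0.81 -0.35]
```

{"op": "drive_tool", "data": {"moves": "-0.012 0.006 0.003 0.002 0.003 0.01 255;0 0 0 0 0 0.01 255;0 0 0 0 0 0 255"}}

```text
time_s: 5.35
position: [561.5, 280.9, 60.1]
ee_rot: [-0.002, 0.706, 0.708, -0.003]
contact_force: [0.2, 0.1, -1.0]
width: 37.6
```

```bash
python3 go.py 565.5 280.5 50 0;python3 - <<'E'
from h import *
s=cap("scene")
crop(s,120,170,240,270,6,"s7.png")
s=cap("top")
crop(s,120,150,220,230,6,"t7.png")
E
```

```text
t 5.35 pos [561.5 280.9  60.1] shift mm [-0.4  4.1 10.1] rot [-0.007  0.002  0.002] F [ 0.2  0.1 -1. ] w 37.6 q [-0.72  0.61  0.26  1.81 -0.22  0.76 -0.34]
```

View pics/s7.png

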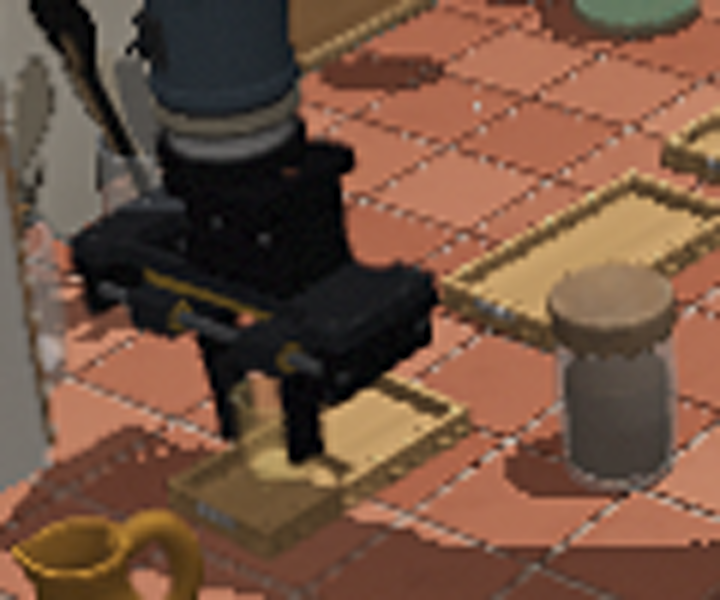

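View pics/t7.png

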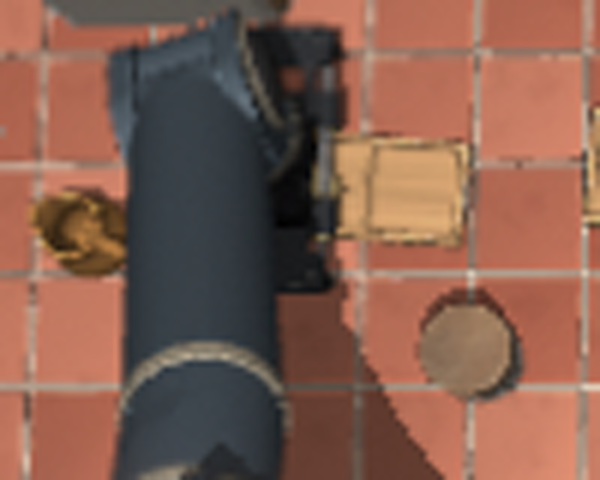

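{"op": "drive_tool", "data": {"moves": "-0.006 0 0 0 0.004 0.005 255;0 0 0 0 0 0.003 255;0 0 0 0 0 0 255"}}

```text
time_s: 5.82
position: [567.0, 281.9, 53.7]
ee_rot: [0.001, 0.706, 0.708, 0.001]
contact_force: [0.8, -0.1, -0.9]
width: 37.7
```

```bash
python3 go.py 565.5 280.5 49 0
```

```text
t 5.83 pos [567.  281.9  53.7] shift mm [-1.4 -1.5  4.7] rot [ 0.003 -0.     0.003] F [ 0.8 -0.1 -0.9] w 37.7 q [-0.71  0.62  0.26  1.81 -0.22  0.74 -0.34]
```

{"op": "drive_tool", "data": {"moves": "0 0 0 0 0 0.003 255;0 0 0 0 0 0.001 255;0 0 0 0 0 0 255"}}

```text
time_s: 6.2
position: [567.1, 281.9, 49.7]
ee_rot: [0.001, 0.706, 0.708, 0.001]
contact_force: [0.2, -0.4, -1.3]
width: 37.7
```

```bash
python3 go.py 565.5 280.5 49 0
```

```text
t 6.2 pos [567.1 281.9  49.7] shift mm [-1.4 -1.6  0.7] rot [ 0.004 -0.     0.003] F [ 0.2 -0.4 -1.3] w 37.7 q [-0.71  0.63  0.26  1.81 -0.22  0.73 -0.33]
```

{"op": "drive_tool", "data": {"moves": "0 0 0 0 0 0.0007 255;0 0 0 0 0 0 255;0 0 0 0 0 0 80;0 0 0 0 0 0 80;0 0 0 0 0 0 80"}}

```text
time_s: 6.82
position: [567.7, 282.1, 49.6]
ee_rot: [0.001, 0.706, 0.708, 0.002]
contact_force: [-0.5, 0.7, 0.3]
width: 56.9
```

{"op": "drive_tool", "data": {"moves": "0 0 0 0 0 -0.02 80;0 0 0 0 0 -0.05 60;0 0 0 0 0 -0.04 60;0 0 0 0 0 0 60"}}

```text
time_s: 7.32
position: [568.3, 282.2, 167.1]
ee_rot: [0.002, 0.706, 0.708, 0.004]
contact_force: [-0.2, -0.0, -0.3]
width: 66.0
```

```bash
python3 go.py 430 -9 160 0
```

```text
t 7.33 pos [568.3 282.2 167.1] shift mm [-290.9 -138.9    5.2] rot [ 0.008 -0.003  0.002] F [-0.2 -0.  -0.3] w 66.0 q [-0.75  0.48  0.3   1.74 -0.17  0.94 -0.38]
```

{"op": "drive_tool", "data": {"moves": "0.008 0 0 -0.05 -0.023 0 40;0 0 0 -0.05 -0.023 0 40;0 0 0 -0.05 -0.023 0 40;0 0 0 -0.05 -0.023 0 40;0 0 0 -0.05 -0.023 0 40"}}

```text
time_s: 7.95
position: [451.8, 29.1, 166.9]
ee_rot: [-0.001, 0.703, 0.711, 0.003]
contact_force: [1.1, -0.9, 0.0]
width: 73.1
```

```bash
python3 go.py 430 -9 160 0;python3 - <<'E'
from h import *
s=cap("scene")
crop(s,120,170,280,270,5,"s8.png")
s=cap("top")
crop(s,120,150,280,230,5,"t8.png")
E
```

```text
t 7.95 pos [451.8  29.1 166.9] shift mm [-37.9 -22.2   6.6] rot [ 0.003 -0.005  0.01 ] F [ 1.1 -0.9  0. ] w 73.1 q [-0.49  0.2   0.39  2.15 -0.11  0.81 -0.02]
```

View pics/s8.png

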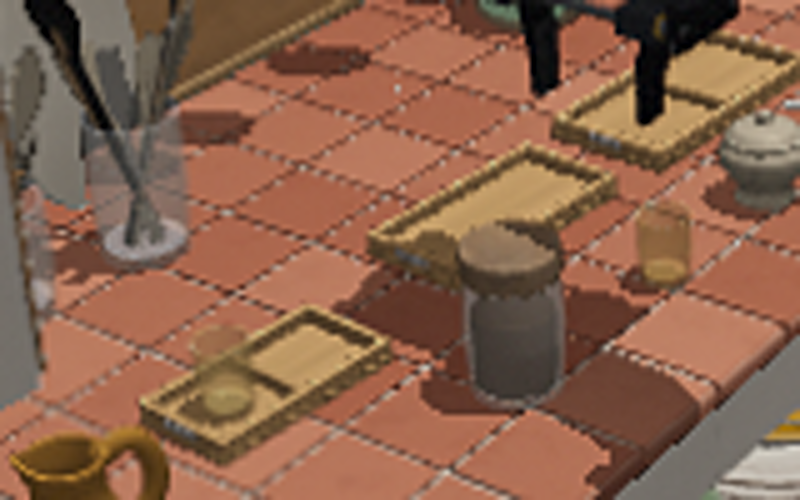

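View pics/t8.png

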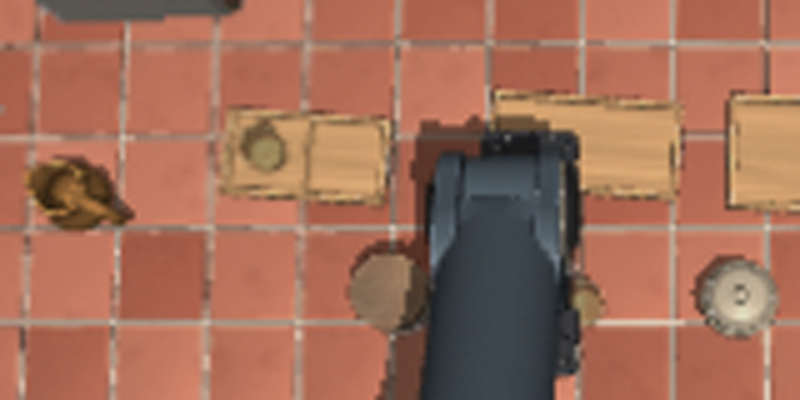

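Glass A stands upright in the left bay (scene crop 225,375; top crop 263,150). Now glass B.

{"op": "drive_tool", "data": {"moves": "0 0 0.01 -0.019 -0.011 0.002 0;0 0 0 -0.015 -0.009 0.02 0;0 0 0 0 0 0.03 0;0 0 0 0 0 0 0"}}

```text
time_s: 8.55
position: [428.0, -10.6, 114.0]
ee_rot: [-0.001, 0.71, 0.704, 0.002]
contact_force: [0.3, -0.4, 1.0]
width: 86.6
```

```bash
python3 go.py 430 -9 41 0
```

```text
t 8.55 pos [428.  -10.6 114. ] shift mm [ 1.2  1.9 73. ] rot [ 0.001 -0.005 -0.01 ] F [ 0.3 -0.4  1. ] w 86.6 q [-0.41  0.26  0.39  2.24 -0.17  0.66  0.1 ]
```

{"op": "drive_tool", "data": {"moves": "0 -0.005 -0.01 0 0.002 0.025 0;0 0 0 0 0 0.025 0;0 0 0 0 0 0.01 0;0 0 0 0 0 0 0"}}

```text
time_s: 9.05
position: [433.4, -9.6, 55.9]
ee_rot: [0.002, 0.706, 0.708, 0.002]
contact_force: [-0.5, -0.4, -1.5]
width: 87.2
```

```bash
python3 go.py 430 -9 42.5 0;python3 - <<'E'
from h import *
s=cap("scene")
crop(s,190,150,310,250,6,"s9.png")
E
```

```text
t 9.05 pos [433.4  -9.6  55.9] shift mm [ 0.6 -3.5 13.4] rot [ 0.006 -0.001  0.003] F [-0.5 -0.4 -1.5] w 87.2 q [-0.35  0.38  0.34  2.27 -0.25  0.51  0.18]
```

View pics/s9.png

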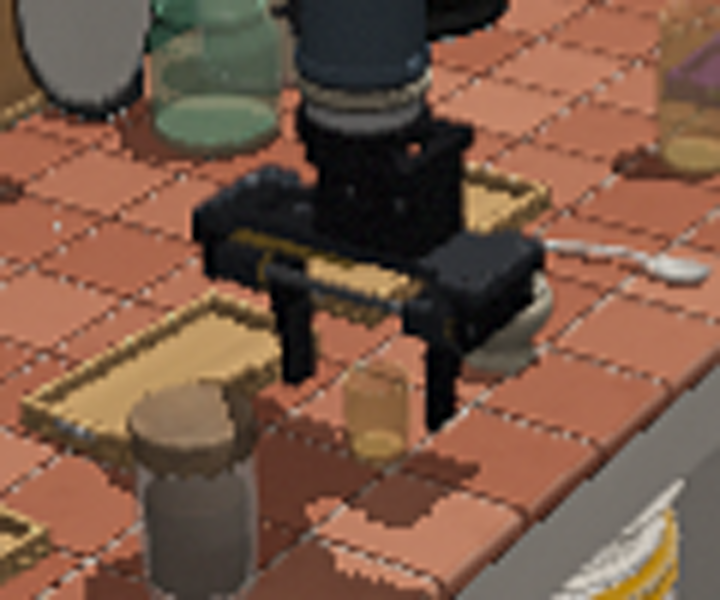

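{"op": "drive_tool", "data": {"moves": "0 0 0 0 -0.003 0.009 0;0 0 0 0 0 0.002 0;0 0 0 0 0 0 0"}}

```text
time_s: 9.48
position: [431.8, -9.4, 46.1]
ee_rot: [0.003, 0.706, 0.708, 0.004]
contact_force: [-0.2, -0.1, 0.0]
width: 86.9
```

```bash
python3 go.py 430 -9 42.5 0
```

```text
t 9.47 pos [431.8  -9.4  46.1] shift mm [ 0.4 -1.8  3.6] rot [ 0.011 -0.001  0.004] F [-0.2 -0.1  0. ] w 86.9 q [-0.34  0.4   0.32  2.28 -0.27  0.48  0.2 ]
```

{"op": "drive_tool", "data": {"moves": "0.01 0 0 0 -0.002 0.003 0;0 0 0 0 0 0 255;0 0 0 0 0 0 255;0 0 0 0 0 0 255;0 0 0 0 0 0 255"}}

```text
time_s: 10.1
position: [430.0, -9.4, 43.2]
ee_rot: [-0.0, 0.706, 0.708, 0.001]
contact_force: [-0.6, -0.7, 0.1]
width: 54.9
```

{"op": "drive_tool", "data": {"moves": "0 0 0 0 0 0 255;0 0 0 0 0 0 255;0 0 0 0 0 0 255"}}

```text
time_s: 10.48
position: [429.7, -9.4, 43.2]
ee_rot: [-0.001, 0.706, 0.708, 0.001]
contact_force: [0.0, 0.2, 1.3]
width: 38.0
```

```bash
python3 go.py 430 -9 150 0
```

```text
t 10.47 pos [429.7  -9.4  43.2] shift mm [   0.5    0.4 -106.8] rot [ 0.    -0.002  0.004] F [0.  0.2 1.3] w 38.0 q [-0.34  0.41  0.32  2.28 -0.27  0.49  0.2 ]
```

{"op": "drive_tool", "data": {"moves": "0 0 0 0 0 -0.03 255;0 0 0 0 0 -0.05 255;0 0 0 0 0.03 -0.05 255;0 0 0 0.01 0.04 0 255;0 0 0 0.04 0.03 0 255"}}

```text
time_s: 11.1
position: [529.6, 38.2, 176.7]
ee_rot: [-0.001, 0.708, 0.706, -0.0]
contact_force: [1.6, -0.4, -0.5]
width: 38.1
```

```bash
python3 go.py 560.7 208.7 150 0
```

```text
t 11.1 pos [529.6  38.2 176.7] shift mm [170.6  30.6  26.9] rot [-0.002 -0.001 -0.003] F [ 1.6 -0.4 -0.5] w 38.1 q [-0.49  0.32  0.41  1.97 -0.17  0.89  0.01]
```

{"op": "drive_tool", "data": {"moves": "0 0 0 0.05 0.009 0 255;0 0 0 0.05 0.009 0.005 255;0 0 0 0.045 0.009 0.005 255;0 0 0 0.02 0.003 0.01 255;0 0 0 0 0 0 255"}}

```text
time_s: 11.72
position: [562.2, 210.1, 154.6]
ee_rot: [-0.0, 0.707, 0.707, -0.0]
contact_force: [-0.7, -0.5, -0.7]
width: 37.8
```

```bash
python3 go.py 560.7 208.7 60 0
```

```text
t 11.72 pos [562.2 210.1 154.6] shift mm [-1.4 -1.4 94.6] rot [-0.001  0.    -0.001] F [-0.7 -0.5 -0.7] w 37.8 q [-0.69  0.45  0.35  1.83 -0.19  0.9  -0.25]
```

{"op": "drive_tool", "data": {"moves": "0 0 0 -0.001 -0.001 0.03 255;0 0 0 0 0 0.03 255;0 0 0 0 0 0.015 255;0 0 0 0 0 0 255"}}

```text
time_s: 12.22
position: [562.0, 199.9, 79.1]
ee_rot: [0.002, 0.711, 0.703, -0.001]
contact_force: [0.6, 0.1, -1.3]
width: 37.9
```

```bash
python3 go.py 560.7 208.7 49.5 0;python3 - <<'E'
from h import *
s=cap("scene")
crop(s,120,170,240,270,6,"s10.png")
E
```

```text
t 12.22 pos [562.  199.9  79.1] shift mm [ 8.9 -1.4 29.6] rot [ 0.     0.004 -0.011] F [ 0.6  0.1 -1.3] w 37.9 q [-0.65  0.55  0.32  1.88 -0.24  0.75 -0.21]
```

View pics/s10.png

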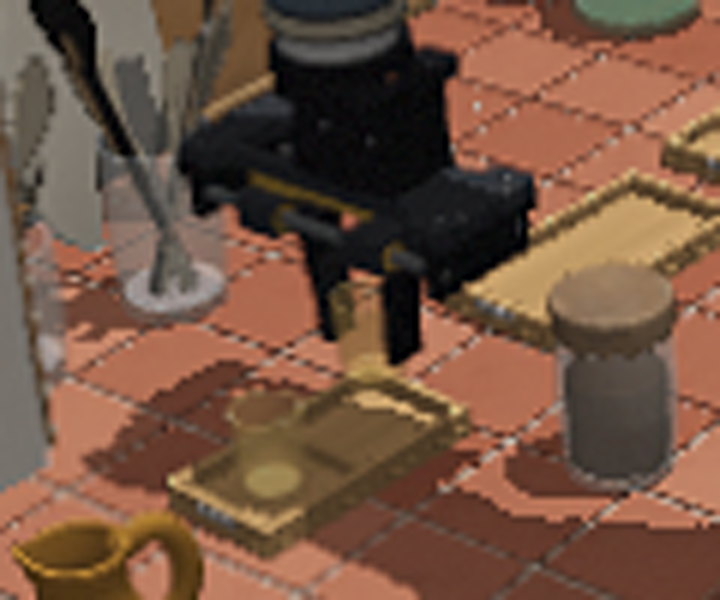

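Drifted 9 mm in y; correct before lowering.

{"op": "drive_tool", "data": {"moves": "0 0.004 -0.011 0.009 -0.001 0.006 255;0 0 0 0 0 0.006 255;0 0 0 0 0 0.004 255;0 0 0 0 0 0 255"}}

```text
time_s: 12.78
position: [563.4, 210.3, 65.5]
ee_rot: [0.001, 0.707, 0.707, 0.003]
contact_force: [0.2, 0.6, -0.7]
width: 38.2
```

```bash
python3 go.py 560.7 208.7 50 0
```

```text
t 12.78 pos [563.4 210.3  65.5] shift mm [-1.6 -2.8 15.5] rot [ 0.006 -0.003  0.001] F [ 0.2  0.6 -0.7] w 38.2 q [-0.65  0.57  0.31  1.89 -0.25  0.72 -0.2 ]
```

{"op": "drive_tool", "data": {"moves": "0.006 -0.003 0 -0.002 -0.003 0.006 255;0 0 0 0 0 0.005 255;0 0 0 0 0 0.002 255;0 0 0 0 0 0 255"}}

```text
time_s: 13.28
position: [560.2, 208.0, 51.5]
ee_rot: [-0.0, 0.707, 0.707, -0.0]
contact_force: [0.2, -0.4, -1.5]
width: 37.8
```

```bash
python3 go.py 560.7 208.7 49.5 0
```

```text
t 13.28 pos [560.2 208.   51.5] shift mm [0.7 0.5 2. ] rot [-0.     0.     0.001] F [ 0.2 -0.4 -1.5] w 37.8 q [-0.65  0.59  0.3   1.9  -0.26  0.7  -0.2 ]
```

{"op": "drive_tool", "data": {"moves": "0 0 0 0 0 0.002 255;0 0 0 0 0 0 255"}}

```text
time_s: 13.52
position: [560.4, 208.1, 49.6]
ee_rot: [0.0, 0.707, 0.707, -0.0]
contact_force: [-0.4, 0.7, -1.4]
width: 38.2
```

```bash
python3 go.py 560.7 208.7 49.2 0
```

```text
t 13.53 pos [560.4 208.1  49.6] shift mm [0.6 0.3 0.4] rot [-0.     0.     0.001] F [-0.4  0.7 -1.4] w 38.2 q [-0.65  0.59  0.3   1.9  -0.26  0.69 -0.19]
```

{"op": "drive_tool", "data": {"moves": "0 0 0 0 0 0.0005 255;0 0 0 0 0 0 80;0 0 0 0 0 0 80;0 0 0 0 0 0 80;0 0 0 0 0 0 80"}}

```text
time_s: 14.15
position: [561.1, 208.3, 49.8]
ee_rot: [0.0, 0.707, 0.707, 0.001]
contact_force: [0.1, -0.6, -0.7]
width: 59.0
```

{"op": "drive_tool", "data": {"moves": "0 0 0 0 0 -0.03 80;0 0 0 0 0 -0.06 60;0 0 0 0 0 -0.06 0;0 0 0 0 0 0 0"}}

```text
time_s: 14.65
position: [560.9, 208.2, 203.5]
ee_rot: [0.0, 0.707, 0.707, -0.0]
contact_force: [-0.2, -1.8, -0.5]
width: 78.9
```

```bash
python3 go.py 432 -145 180 0;python3 - <<'E'
from h import *
s=cap("scene")
crop(s,120,190,240,270,6,"s11.png")
E
```

```text
t 14.65 pos [560.9 208.2 203.5] shift mm [-353.1 -129.1   23.6] rot [0.    0.    0.001] F [-0.2 -1.8 -0.5] w 78.9 q [-0.71  0.39  0.38  1.79 -0.17  0.99 -0.27]
```

View pics/s11.png

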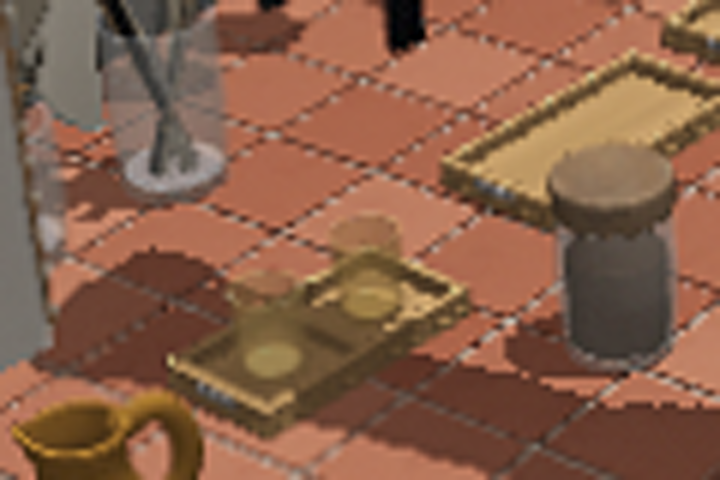

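{"op": "drive_tool", "data": {"moves": "0 0 0 -0.05 -0.015 0 0;0 0 0 -0.055 -0.02 0 0;0 0 0 -0.055 -0.02 0 0;0 0 0 -0.055 -0.02 0 0;0 0 0 -0.055 -0.02 0 0"}}

```text
time_s: 15.32
position: [459.0, -64.8, 194.6]
ee_rot: [-0.004, 0.703, 0.712, -0.008]
contact_force: [0.7, -1.0, 0.1]
width: 86.7
```

```bash
python3 go.py 432 -145 180 0
```

```text
t 15.32 pos [459.  -64.8 194.6] shift mm [-79.7 -27.8  15.4] rot [-0.017  0.005  0.013] F [ 0.7 -1.   0.1] w 86.7 q [-0.39  0.2   0.5   2.09 -0.11  0.9   0.18]
```

{"op": "drive_tool", "data": {"moves": "-0.017 0.005 0.012 -0.04 -0.014 0.01 0;0 0 0 -0.04 -0.013 0.01 0;0 0 0 0 0 0.02 0;0 0 0 0 0 0 0"}}

```text
time_s: 15.82
position: [424.2, -151.1, 149.3]
ee_rot: [-0.004, 0.71, 0.704, -0.003]
contact_force: [-0.5, 1.2, 1.1]
width: 87.1
```

```bash
python3 go.py 432 -145 120 0;python3 - <<'E'
from h import *
s=cap("scene")
crop(s,220,130,340,230,6,"s12.png")
E
```

```text
t 15.82 pos [ 424.2 -151.1  149.3] shift mm [ 6.1  8.  29.2] rot [-0.01  -0.    -0.009] F [-0.5  1.2  1.1] w 87.1 q [-0.21  0.25  0.54  2.17 -0.18  0.78  0.43]
```

View pics/s12.png

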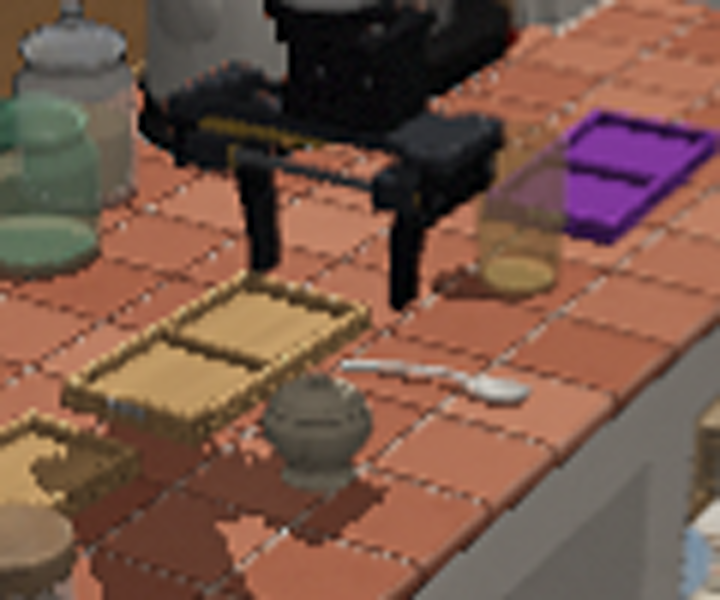

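```bash
python3 - <<'E'
from h import *
s=cap("scene")
print(proj(s,(432.5,-145,35)),proj(s,(432.5,-145,0)),"px/10mm x:",proj(s,(442.5,-145,35))-proj(s,(432.5,-145,35)),"coffee",proj(s,(432,151,53)),"capA",proj(s,(565,281,6)))
E
```

```text
[271.88093692 199.94758401] [271.89009896 208.41806291] px/10mm x: [-2.34336285 -0.67242575] coffee [222.61140423 232.20632342] capA [164.97695186 251.36811636]
```

{"op": "drive_tool", "data": {"moves": "-0.01 0 -0.009 0.005 0.007 0.02 0;0 0 0 0 0 0.01 0;0 0 0 0 0 0 0"}}

```text
time_s: 16.3
position: [434.8, -144.9, 121.4]
ee_rot: [0.003, 0.706, 0.709, 0.002]
contact_force: [0.3, -0.6, 0.1]
width: 86.9
```

```bash
python3 go.py 431 -146 90 0
```

```text
t 16.3 pos [ 434.8 -144.9  121.4] shift mm [-1.1 -4.  31.3] rot [0.007 0.001 0.004] F [ 0.3 -0.6  0.1] w 86.9 q [-0.2   0.3   0.51  2.18 -0.23  0.7   0.47]
```

{"op": "drive_tool", "data": {"moves": "0.007 0 0.004 -0.001 -0.004 0.012 0;0 0 0 0 0 0.012 0;0 0 0 0 0 0 0"}}

```text
time_s: 16.68
position: [431.0, -146.1, 96.6]
ee_rot: [0.0, 0.707, 0.707, 0.0]
contact_force: [-0.8, 0.2, 0.5]
width: 87.1
```

```bash
python3 go.py 431 -146 40 0
```

```text
t 16.68 pos [ 431.  -146.1   96.6] shift mm [ 0.1 -0.1 56.6] rot [0.001 0.001 0.   ] F [-0.8  0.2  0.5] w 87.1 q [-0.17  0.35  0.49  2.2  -0.27  0.65  0.51]
```

Tips at 75 mm, above the knob. Look before going down around it.

```bash
python3 - <<'E'
from h import *
s=cap("scene")
crop(s,220,140,320,220,7,"s13.png")
E
```

```text
(no output)
```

View pics/s13.png

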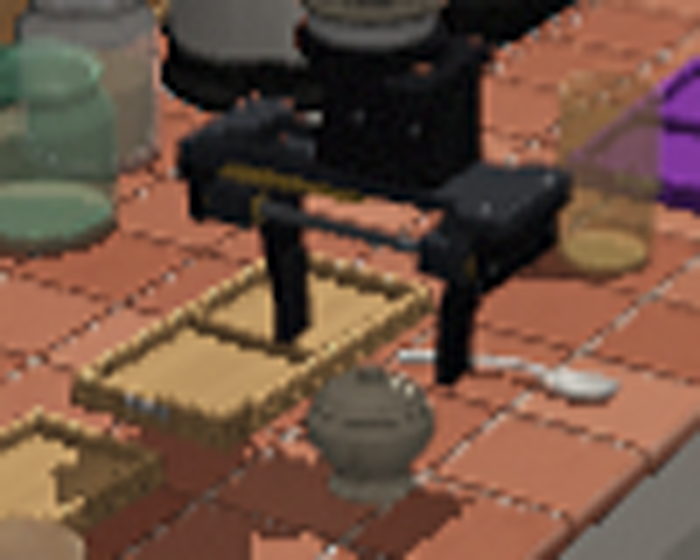

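{"op": "drive_tool", "data": {"moves": "0 0 0 0 0 0.015 0;0 0 0 0 0 0.015 0;0 0 0 0 0 0.005 0;0 0 0 0 0 0 0"}}

```text
time_s: 17.23
position: [431.4, -146.4, 59.4]
ee_rot: [0.001, 0.707, 0.707, 0.0]
contact_force: [-0.6, -0.4, -0.3]
width: 86.8
```

```bash
python3 go.py 431 -146 40 0
```

```text
t 17.23 pos [ 431.4 -146.4   59.4] shift mm [ 0.4 -0.5 19.4] rot [0.001 0.001 0.   ] F [-0.6 -0.4 -0.3] w 86.8 q [-0.13  0.42  0.44  2.22 -0.33  0.56  0.57]
```

{"op": "drive_tool", "data": {"moves": "0 0 0 0 0 0.01 0;0 0 0 0 0 0.008 0;0 0 0 0 0 0.001 0;0 0 0 0 0 0 0"}}

```text
time_s: 17.73
position: [431.9, -146.5, 39.3]
ee_rot: [0.001, 0.707, 0.707, 0.0]
contact_force: [0.9, 0.1, -0.4]
width: 87.1
```

```bash
python3 go.py 431 -146 40 0
```

```text
t 17.73 pos [ 431.9 -146.5   39.3] shift mm [ 0.5 -0.9 -0.7] rot [0.002 0.001 0.   ] F [ 0.9  0.1 -0.4] w 87.1 q [-0.1   0.45  0.41  2.23 -0.36  0.51  0.6 ]
```

{"op": "drive_tool", "data": {"moves": "0 0 0 0 0 0 255;0 0 0 0 0 0 255;0 0 0 0 0 0 255;0 0 0 0 0 0 255"}}

```text
time_s: 18.23
position: [432.3, -146.6, 39.9]
ee_rot: [0.002, 0.707, 0.707, 0.001]
contact_force: [0.2, -0.5, -1.6]
width: 65.2
```

{"op": "drive_tool", "data": {"moves": "0 0 0 0 0 -0.01 255;0 0 0 0 0 -0.02 255;0 0 0 0 0 -0.02 255;0 0 0 0 0 0 255"}}

```text
time_s: 18.73
position: [430.6, -146.2, 91.5]
ee_rot: [0.0, 0.707, 0.707, -0.0]
contact_force: [0.3, 0.7, -3.8]
width: 65.6
```

```bash
python3 go.py 565 -188 90 0;python3 - <<'E'
from h import *
s=cap("scene")
crop(s,220,140,320,220,7,"s14.png")
E
```

```text
t 18.73 pos [ 430.6 -146.2   91.5] shift mm [-41.8 134.4   1.6] rot [ 0.  0. -0.] F [ 0.3  0.7 -3.8] w 65.6 q [-0.17  0.36  0.49  2.21 -0.28  0.64  0.52]
```

View pics/s14.png

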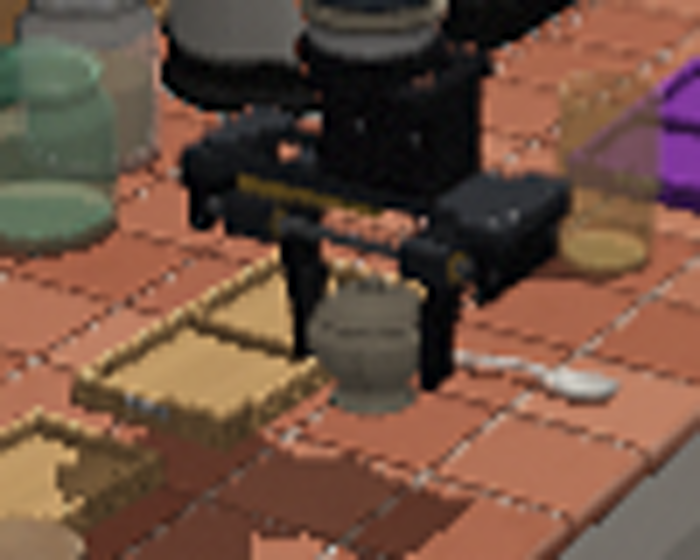

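{"op": "drive_tool", "data": {"moves": "0 0 0 -0.02 0.03 -0.01 255;0 0 0 -0.04 0.04 0 255;0 0 0 -0.04 0.035 0 255;0 0 0 -0.03 0.02 0 255;0 0 0 0 0 0 255"}}

```text
time_s: 19.4
position: [554.7, -276.1, 93.3]
ee_rot: [-0.006, 0.706, 0.708, -0.003]
contact_force: [-0.0, 0.2, -3.3]
width: 65.1
```

```bash
python3 go.py 561.2 -286.2 60 0
```

```text
t 19.4 pos [ 554.7 -276.1   93.3] shift mm [-10.3   6.9  33.2] rot [-0.012 -0.005  0.004] F [-0.   0.2 -3.3] w 65.1 q [ 0.06  0.58  0.47  1.82 -0.34  0.83  0.7 ]
```

{"op": "drive_tool", "data": {"moves": "-0.012 -0.005 0.004 -0.01 0.007 0.01 255;0 0 0 0 0 0.01 255;0 0 0 0 0 0 255"}}

```text
time_s: 19.77
position: [559.3, -283.4, 68.6]
ee_rot: [-0.003, 0.707, 0.707, -0.001]
contact_force: [-0.0, 0.3, -3.4]
width: 65.2
```

```bash
python3 go.py 561.2 -286.2 46 0;python3 - <<'E'
from h import *
s=cap("scene")
crop(s,220,130,340,220,6,"s15.png")
E
```

```text
t 19.77 pos [ 559.3 -283.4   68.6] shift mm [-2.8  2.  22.6] rot [-0.006 -0.004  0.001] F [-0.   0.3 -3.4] w 65.2 q [ 0.08  0.62  0.45  1.82 -0.36  0.79  0.72]
```

View pics/s15.png

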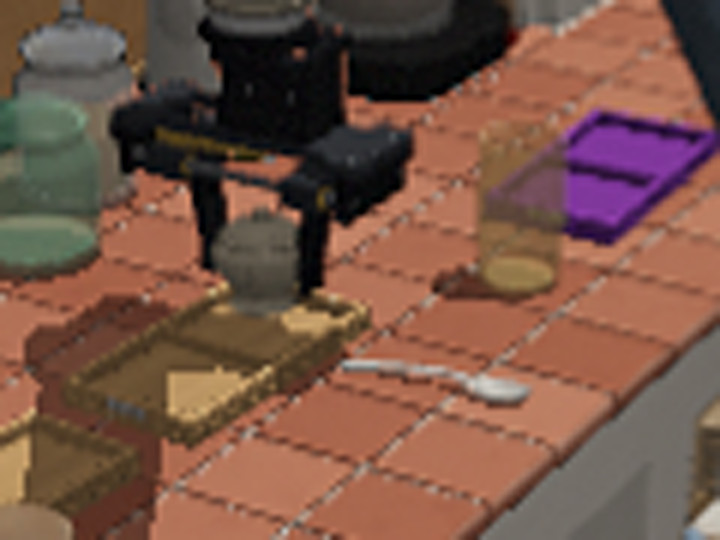

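{"op": "drive_tool", "data": {"moves": "-0.006 -0.004 0 -0.002 0.002 0.008 255;0 0 0 0 0 0.007 255;0 0 0 0 0 0.002 255;0 0 0 0 0 0 255"}}

```text
time_s: 20.32
position: [562.1, -284.9, 51.7]
ee_rot: [0.001, 0.706, 0.708, 0.001]
contact_force: [-0.7, -0.7, -3.0]
width: 65.1
```

```bash
python3 go.py 561.2 -286.2 46 0
```

```text
t 20.32 pos [ 562.1 -284.9   51.7] shift mm [-1.3 -0.9  5.7] rot [0.003 0.001 0.002] F [-0.7 -0.7 -3. ] w 65.1 q [ 0.09  0.65  0.43  1.82 -0.38  0.75  0.73]
```

{"op": "drive_tool", "data": {"moves": "0 0 0 -0.001 -0.001 0.003 255;0 0 0 0 0 0.002 255;0 0 0 0 0 0 255"}}

```text
time_s: 20.7
position: [561.3, -286.2, 46.7]
ee_rot: [0.002, 0.706, 0.708, 0.001]
contact_force: [-0.6, 0.4, -4.0]
width: 65.4
```

```bash
python3 go.py 561.2 -286.2 46 0
```

```text
t 20.7 pos [ 561.3 -286.2   46.7] shift mm [ 0.  -0.1  0.7] rot [0.004 0.001 0.002] F [-0.6  0.4 -4. ] w 65.4 q [ 0.1   0.65  0.43  1.83 -0.38  0.74  0.74]
```

{"op": "drive_tool", "data": {"moves": "0 0 0 0 0 0.001 255;0 0 0 0 0 0 255"}}

```text
time_s: 20.95
position: [561.5, -286.4, 46.0]
ee_rot: [0.002, 0.706, 0.708, 0.001]
contact_force: [0.2, -0.3, -3.5]
width: 65.2
```

{"op": "drive_tool", "data": {"moves": "0 0 0 0 0 0 0;0 0 0 0 0 0 0;0 0 0 0 0 0 0;0 0 0 0 0 -0.02 0;0 0 0 0 0 -0.05 0"}}

```text
time_s: 21.58
position: [560.3, -285.8, 116.8]
ee_rot: [0.0, 0.706, 0.708, 0.0]
contact_force: [0.5, 0.0, 0.1]
width: 86.7
```

{"op": "drive_tool", "data": {"moves": "0 0 0 0 0 -0.06 0;0 0 0 0 0 -0.06 0;0 0 0 0.03 -0.01 0 0;0 0 0 0.06 -0.02 0 0;0 0 0 0.06 -0.02 0 0"}}

```text
time_s: 22.2
position: [512.2, -140.5, 252.6]
ee_rot: [0.01, 0.711, 0.703, 0.004]
contact_force: [1.2, 1.4, 0.5]
width: 87.0
```

```bash
python3 go.py 432 151 225 0;python3 - <<'E'
from h import *
s=cap("scene")
crop(s,190,130,310,220,6,"s16.png")
E
```

```text
t 22.2 pos [ 512.2 -140.5  252.6] shift mm [290.9 -83.7  23.4] rot [ 0.02   0.009 -0.01 ] F [1.2 1.4 0.5] w 87.0 q [-0.27  0.23  0.54  1.9  -0.13  1.02  0.32]
```

View pics/s16.png

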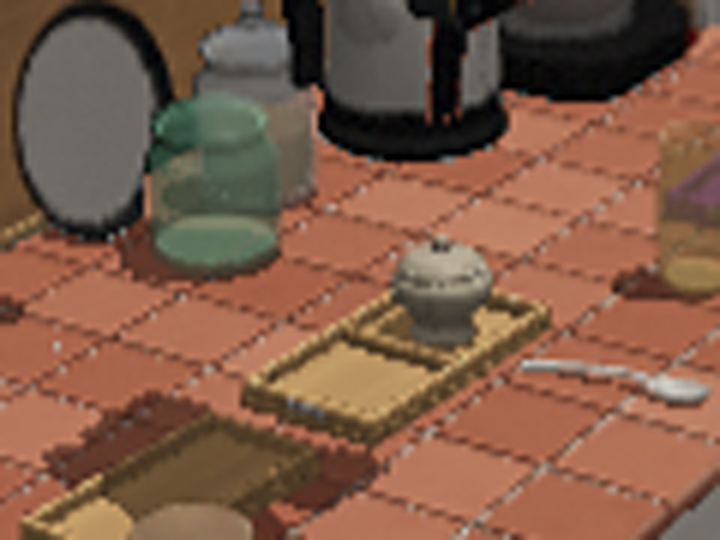

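{"op": "drive_tool", "data": {"moves": "0.02 0.009 -0.01 0.055 -0.018 0.01 0;0 0 0 0.058 -0.016 0.005 0;0 0 0 0.058 -0.016 0.005 0;0 0 0 0.05 -0.015 0 0;0 0 0 0.04 -0.01 0 0"}}

```text
time_s: 22.88
position: [434.3, 127.9, 241.1]
ee_rot: [-0.001, 0.705, 0.709, 0.007]
contact_force: [1.0, 0.4, -0.7]
width: 86.8
```

```bash
python3 go.py 433 152.5 190 0
```

```text
t 22.88 pos [434.3 127.9 241.1] shift mm [24.  -1.5 51.4] rot [ 0.008 -0.012  0.006] F [ 1.   0.4 -0.7] w 86.8 q [-0.69  0.09  0.34  2.06 -0.05  0.98 -0.32]
```

{"op": "drive_tool", "data": {"moves": "0.008 -0.012 0.006 0.023 -0.001 0.03 0;0 0 0 0 0 0.02 0;0 0 0 0 0 0.02 0;0 0 0 0 0 0 0"}}

```text
time_s: 23.38
position: [434.9, 156.0, 175.4]
ee_rot: [0.001, 0.705, 0.71, 0.005]
contact_force: [0.2, 0.6, -0.2]
width: 87.1
```

```bash
python3 go.py 433 152.5 145 0;python3 - <<'E'
from h import *
s=cap("scene")
crop(s,170,150,290,260,5.4,"s17.png")
E
```

```text
t 23.38 pos [434.9 156.  175.4] shift mm [-3.6 -2.1 30.3] rot [ 0.008 -0.005  0.007] F [ 0.2  0.6 -0.2] w 87.1 q [-0.71  0.2   0.31  2.12 -0.09  0.82 -0.34]
```

View pics/s17.png

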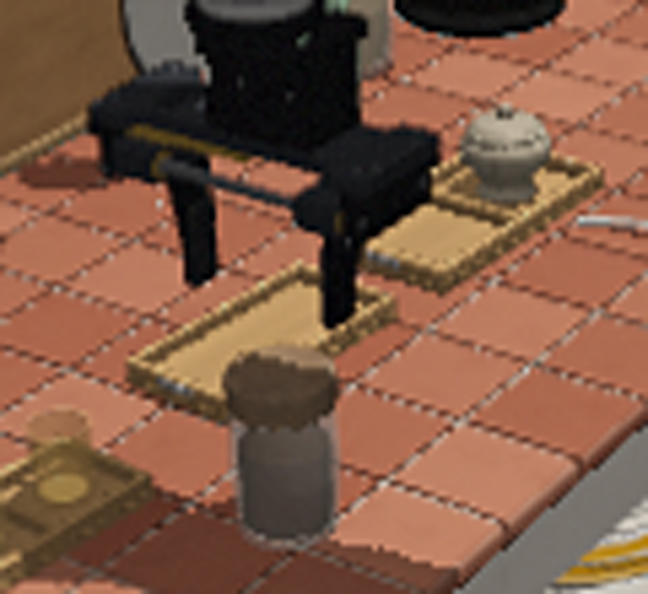

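```bash
python3 - <<'E'
from h import *
s=cap("scene")
for P in [(433,152.5,100),(433,152.5,10),(432,151,100),(434.9,156,153),(434.9+47,156,155),(434.9-47,156,155)]:print(P,proj(s,P), (proj(s,P)-[170,150]+.5)*5.4)
E
```

```text
(433, 152.5, 100) [221.32149705 219.41702434] [279.8360841  377.55193144]
(433, 152.5, 10) [222.74526526 243.80487135] [287.52443239 509.24630531]
(432, 151, 100) [221.86948498 219.29681034] [282.7952189  376.90277585]
(434.9, 156, 153) [219.26817057 204.69003289] [268.74812108 298.02617762]
(481.9, 156, 155) [207.17836482 200.33013963] [203.46317003 274.48275401]
(387.9, 156, 155) [231.7094773  208.02046313] [335.93117744 316.0105009 ]
```

{"op": "drive_tool", "data": {"moves": "0.008 -0.005 0.007 -0.004 -0.002 0.015 0;0 0 0 0 0 0.01 0;0 0 0 0 0 0 0"}}

```text
time_s: 23.85
position: [435.4, 152.0, 151.8]
ee_rot: [0.001, 0.708, 0.706, 0.003]
contact_force: [0.3, -0.0, 0.9]
width: 86.9
```

```bash
python3 go.py 432.5 152 69 0
```

```text
t 23.85 pos [435.4 152.  151.8] shift mm [-0.3 -3.3 82.8] rot [ 0.005 -0.003 -0.002] F [ 0.3 -0.   0.9] w 86.9 q [-0.69  0.24  0.31  2.14 -0.1   0.77 -0.32]
```

{"op": "drive_tool", "data": {"moves": "0.005 -0.003 -0.002 0 -0.004 0.01 0;0 0 0 0 0 0.006 0;0 0 0 0 0 0 0"}}

```text
time_s: 24.22
position: [431.1, 152.1, 134.6]
ee_rot: [-0.0, 0.707, 0.707, -0.0]
contact_force: [-0.3, 0.9, -0.1]
width: 87.1
```

```bash
python3 go.py 432.5 152 69 0
```

```text
t 24.23 pos [431.1 152.1 134.6] shift mm [-0.1  1.4 65.6] rot [-0. -0. -0.] F [-0.3  0.9 -0.1] w 87.1 q [-0.69  0.26  0.3   2.16 -0.12  0.73 -0.31]
```

{"op": "drive_tool", "data": {"moves": "0 0 0 0 0.001 0.012 0;0 0 0 0 0 0.012 0;0 0 0 0 0 0.012 0;0 0 0 0 0 0 0"}}

```text
time_s: 24.72
position: [432.1, 152.1, 95.8]
ee_rot: [-0.0, 0.707, 0.707, -0.0]
contact_force: [0.4, -0.6, 1.1]
width: 87.0
```

```bash
python3 go.py 432.5 152 69 0
```

```text
t 24.73 pos [432.1 152.1  95.8] shift mm [-0.   0.4 26.8] rot [-0.001  0.     0.   ] F [ 0.4 -0.6  1.1] w 87.0 q [-0.67  0.33  0.28  2.19 -0.15  0.64 -0.28]
```

{"op": "drive_tool", "data": {"moves": "0 0 0 0 0 0.012 0;0 0 0 0 0 0.012 0;0 0 0 0 0 0.001 0;0 0 0 0 0 0 0"}}

```text
time_s: 25.22
position: [432.3, 152.1, 69.0]
ee_rot: [-0.0, 0.707, 0.707, -0.0]
contact_force: [-0.1, 0.3, -0.1]
width: 87.0
```

```bash
python3 go.py 432.5 152 69 0;python3 - <<'E'
from h import *
s=cap("scene")
crop(s,170,150,290,260,5.4,"s18.png")
E
```

```text
t 25.23 pos [432.3 152.1  69. ] shift mm [-0.1  0.2 -0. ] rot [-0.  0.  0.] F [-0.1  0.3 -0.1] w 87.0 q [-0.65  0.38  0.27  2.2  -0.18  0.58 -0.25]
```

View pics/s18.png

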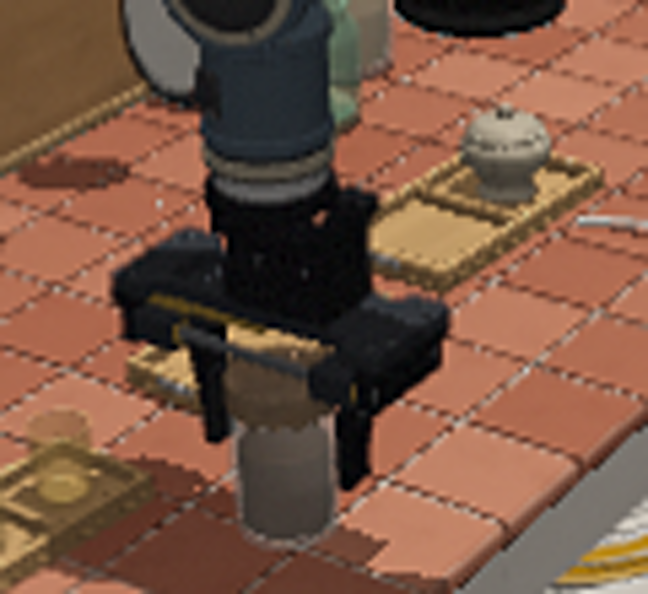

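{"op": "drive_tool", "data": {"moves": "0 0 0 0 0 0 255;0 0 0 0 0 0 255;0 0 0 0 0 0 255;0 0 0 0 0 0 255;0 0 0 0 0 0 255"}}

```text
time_s: 25.9
position: [433.0, 152.4, 69.8]
ee_rot: [0.0, 0.707, 0.707, 0.001]
contact_force: [0.6, -0.0, -1.6]
width: 65.1
```

{"op": "drive_tool", "data": {"moves": "0 0 0 0 0 -0.01 255;0 0 0 0 0 -0.03 255;0 0 0 0 0 -0.03 255;0 0 0 0 0 0 255"}}

```text
time_s: 26.4
position: [431.2, 151.6, 141.7]
ee_rot: [-0.0, 0.707, 0.707, -0.001]
contact_force: [-0.1, 0.6, -3.4]
width: 65.1
```

```bash
python3 go.py 565 -188.5 145 0
```

```text
t 26.4 pos [431.2 151.6 141.7] shift mm [-340.1  133.9   -3.2] rot [-0.002  0.001 -0.   ] F [-0.1  0.6 -3.4] w 65.1 q [-0.7   0.25  0.31  2.15 -0.11  0.75 -0.31]
```

{"op": "drive_tool", "data": {"moves": "0 0 0 -0.03 0.02 0 255;0 0 0 -0.05 0.025 0 255;0 0 0 -0.055 0.025 0 255;0 0 0 -0.055 0.02 0 255;0 0 0 -0.055 0.02 0 255"}}

```text
time_s: 27.02
position: [541.1, -92.6, 135.9]
ee_rot: [-0.004, 0.702, 0.713, -0.003]
contact_force: [1.3, -0.1, -3.2]
width: 65.3
```

```bash
python3 go.py 565 -188.5 145 0
```

```text
t 27.02 pos [541.1 -92.6 135.9] shift mm [-96.2  22.3  -9.4] rot [-0.011 -0.001  0.016] F [ 1.3 -0.1 -3.2] w 65.3 q [-0.21  0.41  0.39  1.96 -0.2   0.83  0.3 ]
```

{"op": "drive_tool", "data": {"moves": "-0.011 0 0.016 -0.04 0.009 0 255;0 0 0 -0.035 0.009 0 255;0 0 0 -0.015 0.004 0 255;0 0 0 0 0 0 255"}}

```text
time_s: 27.52
position: [560.8, -189.7, 130.1]
ee_rot: [-0.003, 0.71, 0.704, -0.003]
contact_force: [-0.8, 0.2, -3.0]
width: 65.3
```

```bash
python3 go.py 565 -188.5 95 0
```

```text
t 27.52 pos [ 560.8 -189.7  130.1] shift mm [ 1.2  4.4 35.1] rot [-0.008 -0.001 -0.009] F [-0.8  0.2 -3. ] w 65.3 q [-0.04  0.48  0.4   1.86 -0.24  0.85  0.46]
```

{"op": "drive_tool", "data": {"moves": "-0.008 0 -0.009 0.001 0.004 0.012 255;0 0 0 0 0 0.012 255;0 0 0 0 0 0 255"}}

```text
time_s: 27.9
position: [564.1, -182.8, 102.8]
ee_rot: [-0.003, 0.705, 0.71, 0.0]
contact_force: [0.5, -0.3, -2.4]
width: 65.2
```

```bash
python3 go.py 565 -188.5 76 0;python3 - <<'E'
from h import *
s=cap("scene")
crop(s,190,120,310,230,5.4,"s19.png")
E
```

```text
t 27.9 pos [ 564.1 -182.8  102.8] shift mm [-5.9  1.  26.8] rot [-0.003 -0.005  0.007] F [ 0.5 -0.3 -2.4] w 65.2 q [-0.04  0.52  0.38  1.88 -0.26  0.8   0.49]
```

View pics/s19.png

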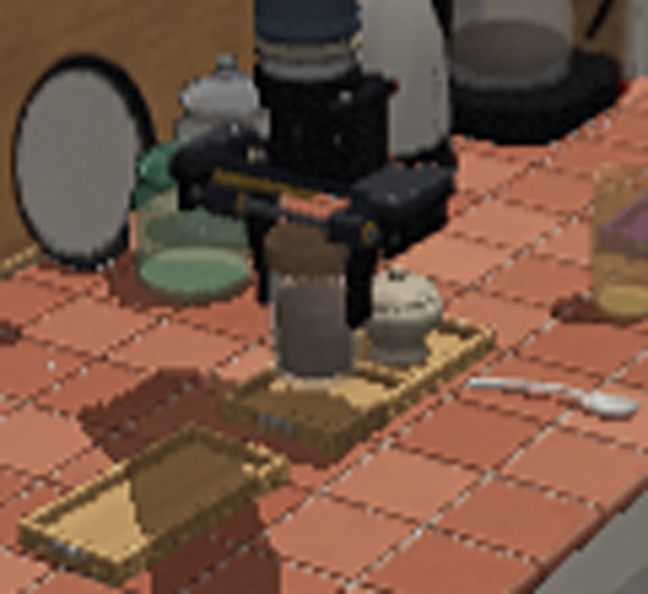

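{"op": "drive_tool", "data": {"moves": "-0.003 -0.005 0.007 -0.006 0.001 0.01 255;0 0 0 0 0 0.007 255;0 0 0 0 0 0.002 255;0 0 0 0 0 0 255"}}

```text
time_s: 28.45
position: [566.0, -189.0, 83.5]
ee_rot: [0.001, 0.707, 0.707, 0.0]
contact_force: [0.2, -0.3, -3.5]
width: 65.4
```

```bash
python3 go.py 565 -188.5 75.8 0
```

```text
t 28.45 pos [ 566.  -189.    83.5] shift mm [ 0.5 -1.1  7.7] rot [0.002 0.001 0.   ] F [ 0.2 -0.3 -3.5] w 65.4 q [-0.02  0.54  0.37  1.89 -0.27  0.76  0.5 ]
```

{"op": "drive_tool", "data": {"moves": "0 0 0 0 -0.001 0.004 255;0 0 0 0 0 0.003 255;0 0 0 0 0 0 255"}}

```text
time_s: 28.82
position: [565.3, -189.1, 76.4]
ee_rot: [0.001, 0.707, 0.707, 0.001]
contact_force: [-0.5, 0.4, -2.2]
width: 64.9
```

```bash
python3 go.py 565 -188.5 75.8 0
```

```text
t 28.82 pos [ 565.3 -189.1   76.4] shift mm [ 0.6 -0.3  0.6] rot [0.003 0.001 0.   ] F [-0.5  0.4 -2.2] w 64.9 q [-0.02  0.55  0.36  1.89 -0.28  0.74  0.5 ]
```

{"op": "drive_tool", "data": {"moves": "0 0 0 0 0 0.001 255;0 0 0 0 0 0 255"}}

```text
time_s: 29.08
position: [565.6, -189.4, 76.0]
ee_rot: [0.002, 0.707, 0.707, 0.001]
contact_force: [0.8, 0.8, -3.1]
width: 65.2
```

{"op": "drive_tool", "data": {"moves": "0 0 0 0 0 0 0;0 0 0 0 0 0 0;0 0 0 0 0 0 0;0 0 0 0 0 -0.02 0;0 0 0 0 0 -0.04 0"}}

```text
time_s: 29.7
position: [564.9, -189.1, 137.3]
ee_rot: [0.001, 0.707, 0.707, -0.0]
contact_force: [-0.4, -0.3, -0.3]
width: 87.0
```

{"op": "drive_tool", "data": {"moves": "0 0 0 0 0 -0.06 0;0 0 0 0 0 -0.03 0;0 0 0 0 0 0 0"}}

```text
time_s: 30.08
position: [566.7, -190.4, 237.6]
ee_rot: [0.005, 0.707, 0.707, 0.003]
contact_force: [0.6, -0.6, -1.0]
width: 86.8
```

```bash
python3 go.py 433 -289 200 0;python3 - <<'E'
from h import *
s=cap("scene")
crop(s,190,120,310,230,5.4,"s20.png")
c=cap("top");crop(c,260,160,350,230,8,"t20.png")
E
```

```text
t 30.07 pos [ 566.7 -190.4  237.6] shift mm [ -98.6 -134.    36.3] rot [ 0.012  0.003 -0.001] F [ 0.6 -0.6 -1. ] w 86.8 q [-0.09  0.36  0.44  1.76 -0.18  1.05  0.42]
```

View pics/s20.png

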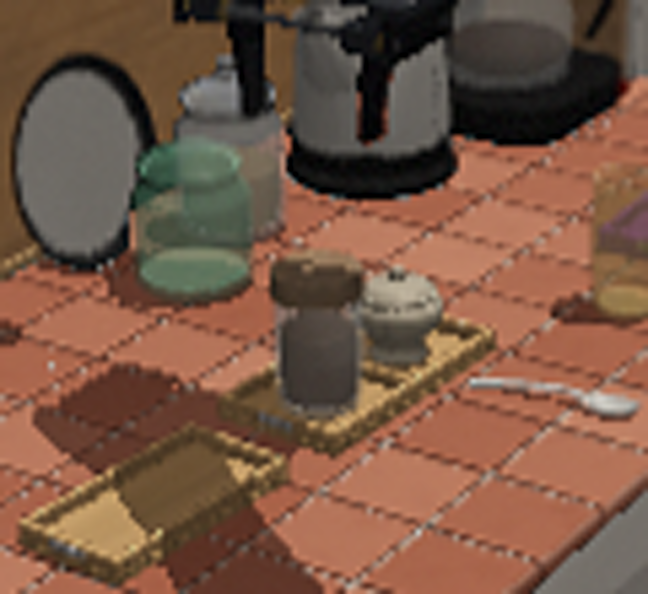

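View pics/t20.png

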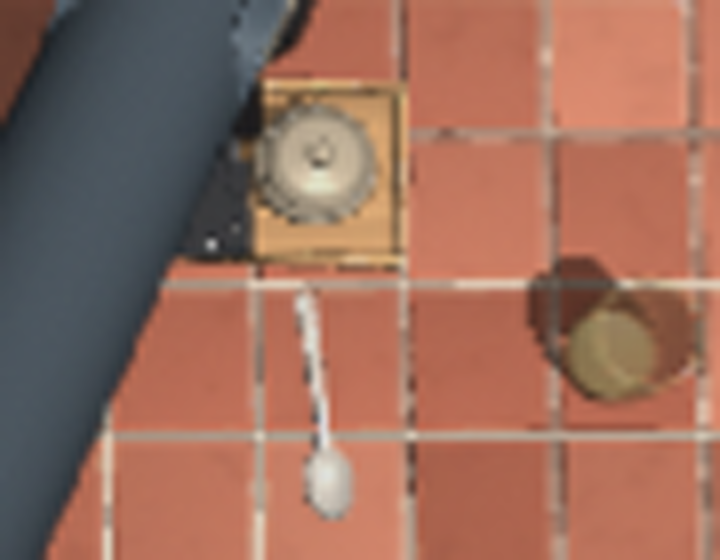

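```bash
python3 - <<'E'
from h import *
c=cap("top");s=cap("scene")
q=lambda x,y,o,f:((x+.5)/f-.5+o[0],(y+.5)/f-.5+o[1])
# spoon mask in top
f=c["frame"][195:228,295:305]
hsv=cv2.cvtColor(c["frame"],cv2.COLOR_RGB2HSV);m=((hsv[:,:,1]<100)&(hsv[:,:,2]>110)).astype(np.uint8)
sub=np.zeros_like(m);sub[195:227,295:306]=m[195:227,295:306]
# drop grout rows: width-limited
for v in range(194,228):
    us=np.where(sub[v])[0];
    if len(us): 
        w=255-hsv[v,us,1].astype(float);u=(us*w).sum()/w.sum();print(v,us.tolist(),onz(c,u,v,6).round(1)[:2])
E
```

```text
195 [295, 296, 297, 298, 299, 300, 301, 302, 303, 304, 305] [ 499.5 -292.5]
196 [297, 298] [ 495.  -281.4]
197 [297, 298, 299] [ 490.5 -283.2]
198 [297, 298, 299] [ 486.  -283.1]
199 [297, 298, 299] [ 481.4 -283.4]
200 [297, 298, 299] [ 476.9 -283.4]
201 [297, 298, 299] [ 472.4 -283.8]
202 [298, 299] [ 467.9 -285.5]
203 [298, 299] [ 463.4 -285.4]
204 [298, 299] [ 458.9 -285.5]
205 [298, 299] [ 454.3 -285.4]
206 [298, 299, 300] [ 449.8 -287.3]
207 [298, 299, 300] [ 445.3 -287.3]
208 [299, 300] [ 440.8 -289.3]
209 [299, 300] [ 436.3 -289.4]
210 [299, 300] [ 431.8 -289.6]
211 [299, 300] [ 427.4 -289.5]
212 [299, 300] [ 422.9 -289.4]
213 [299, 300] [ 418.4 -289.7]
214 [295, 296, 297, 298, 299, 300, 301, 302, 303, 304, 305] [ 413.9 -291.2]
215 [299, 300, 301] [ 409.4 -291.1]
216 [299, 300, 301, 302] [ 404.9 -293.2]
217 [298, 299, 300, 301, 302, 303] [ 400.5 -293.2]
218 [298, 299, 300, 301, 302, 303] [ 396.  -293.3]
219 [298, 299, 300, 301, 302, 303] [ 391.5 -293.3]
220 [298, 299, 300, 301, 302, 303] [ 387.1 -293.3]
221 [298, 299, 300, 301, 302, 303] [ 382.6 -293.3]
222 [298, 299, 300, 301, 302, 303] [ 378.2 -293.4]
223 [299, 300, 301, 302, 303] [ 373.7 -295.1]
224 [300, 301, 302] [ 369.2 -295.2]
```

{"op": "drive_tool", "data": {"moves": "0.012 0.003 0 -0.03 -0.04 0 0;0 0 0 -0.04 -0.05 0.005 0;0 0 0 -0.03 -0.044 0.01 0;0 0 0.18 0 0 0 0;0 0 0.18 0 0 0 0"}}

```text
time_s: 30.9
position: [422.4, -289.9, 210.2]
ee_rot: [-0.009, 0.824, 0.567, -0.008]
contact_force: [0.2, -0.5, 0.1]
width: 87.2
```

{"op": "drive_tool", "data": {"moves": "0 0 0.18 0 0 0 0;0 0 0.18 0 0 0 0;0 0 0.18 0 0 0 0;0 0 0.18 0 0 0 0;0 0 0.18 0 0 0 0"}}

```text
time_s: 31.52
position: [417.5, -287.7, 202.8]
ee_rot: [-0.008, 0.991, 0.136, -0.019]
contact_force: [0.4, 1.6, -0.1]
width: 87.0
```

```bash
python3 go.py 432 -289 120 -84
```

```text
t 31.52 pos [ 417.5 -287.7  202.8] shift mm [16.6  6.9 82.1] rot [-0.018  0.037  0.168] F [ 0.4  1.6 -0.1] w 87.0 q [-0.1   0.31  0.77  1.98 -0.24  0.98 -0.52]
```

{"op": "drive_tool", "data": {"moves": "-0.018 0.037 0.16 0.015 0.005 0.02 120;0 0 0 0 0 0.02 120;0 0 0 0 0 0 120"}}

```text
time_s: 31.9
position: [430.7, -286.7, 157.5]
ee_rot: [-0.001, 0.999, 0.053, -0.004]
contact_force: [0.2, -1.0, 0.8]
width: 64.9
```

```bash
python3 go.py 432 -289 60 -84
```

```text
t 31.9 pos [ 430.7 -286.7  157.5] shift mm [ 1.7  2.6 97.5] rot [-0.003  0.007  0.001] F [ 0.2 -1.   0.8] w 64.9 q [-0.09  0.39  0.76  2.02 -0.34  0.87 -0.61]
```

{"op": "drive_tool", "data": {"moves": "-0.003 0.007 0.001 0.001 0.002 0.025 120;0 0 0 0 0 0.025 120;0 0 0 0 0 0.02 120;0 0 0 0 0 0 120"}}

```text
time_s: 32.4
position: [431.8, -289.0, 86.0]
ee_rot: [0.0, 0.999, 0.052, -0.001]
contact_force: [-0.2, -0.1, 0.6]
width: 46.5
```

```bash
python3 go.py 432 -289 24 -84
```

```text
t 32.4 pos [ 431.8 -289.    86. ] shift mm [ 0.2  0.  62. ] rot [0.    0.001 0.   ] F [-0.2 -0.1  0.6] w 46.5 q [-0.01  0.5   0.67  2.07 -0.46  0.72 -0.51]
```

{"op": "drive_tool", "data": {"moves": "0 0 0 0 0 0.02 120;0 0 0 0 0 0.018 120;0 0 0 0 0 0.008 120;0 0 0 0 0 0 120"}}

```text
time_s: 32.9
position: [433.8, -290.5, 41.2]
ee_rot: [0.001, 0.999, 0.052, 0.002]
contact_force: [-0.3, 0.7, 0.1]
width: 45.9
```

```bash
python3 go.py 432 -289 24 -84;python3 - <<'E'
from h import *
s=cap("scene")
crop(s,260,140,350,220,8,"s21.png")
E
```

```text
t 32.9 pos [ 433.8 -290.5   41.2] shift mm [-1.7 -1.8 17.2] rot [ 0.003 -0.003  0.   ] F [-0.3  0.7  0.1] w 45.9 q [ 0.05  0.57  0.6   2.09 -0.54  0.63 -0.44]
```

View pics/s21.png

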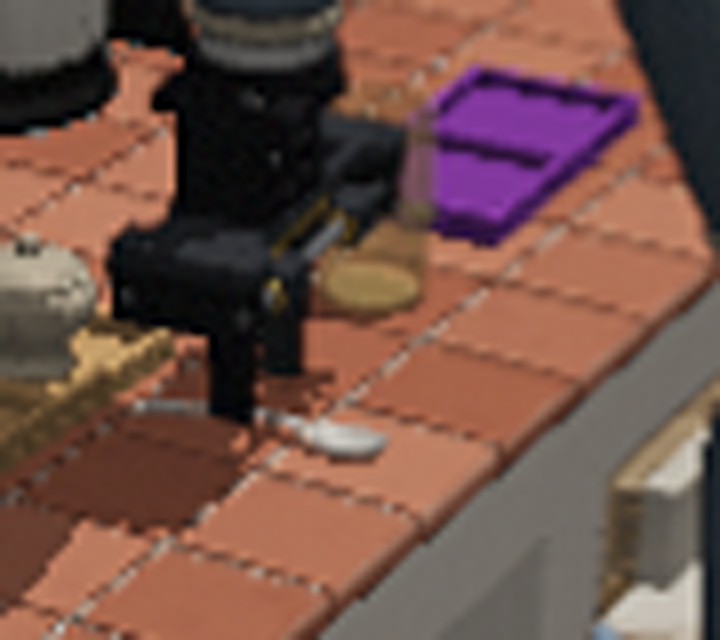

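{"op": "drive_tool", "data": {"moves": "0.003 -0.003 0 -0.002 -0.002 0.007 120;0 0 0 0 0 0.005 120;0 0 0 0 0 0.002 120;0 0 0 0 0 0 120"}}

```text
time_s: 33.45
position: [432.4, -289.2, 27.6]
ee_rot: [0.0, 0.999, 0.052, 0.001]
contact_force: [-0.3, -0.3, 0.6]
width: 45.9
```

```bash
python3 go.py 432 -289 24 -84
```

```text
t 33.45 pos [ 432.4 -289.2   27.6] shift mm [-0.4 -0.2  3.6] rot [ 0.001 -0.002  0.   ] F [-0.3 -0.3  0.6] w 45.9 q [ 0.07  0.59  0.58  2.1  -0.56  0.61 -0.43]
```

{"op": "drive_tool", "data": {"moves": "0 0 0 0 0 0.003 120;0 0 0 0 0 0.001 120;0 0 0 0 0 0 255;0 0 0 0 0 0 255;0 0 0 0 0 0 255"}}

```text
time_s: 34.08
position: [432.6, -289.3, 23.5]
ee_rot: [0.001, 0.999, 0.052, 0.001]
contact_force: [-0.1, 0.6, 0.2]
width: 23.7
```

{"op": "drive_tool", "data": {"moves": "0 0 0 0 0 0 255;0 0 0 0 0 0 255;0 0 0 0 0 0 255"}}

```text
time_s: 34.45
position: [432.6, -289.3, 23.6]
ee_rot: [0.001, 0.999, 0.052, 0.001]
contact_force: [0.2, -0.0, -0.2]
width: 18.1
```

```bash
python3 go.py 432 -289 24 -84
```

```text
t 34.45 pos [ 432.6 -289.3   23.6] shift mm [-0.6 -0.4 -0.4] rot [ 0.001 -0.003  0.   ] F [ 0.2 -0.  -0.2] w 18.1 q [ 0.07  0.59  0.57  2.1  -0.57  0.6  -0.42]
```

{"op": "drive_tool", "data": {"moves": "0 0 0 0 0 0 255;0 0 0 0 0 0 255"}}

```text
time_s: 34.7
position: [432.6, -289.3, 23.6]
ee_rot: [0.001, 0.999, 0.052, 0.001]
contact_force: [0.1, 0.3, -0.2]
width: 18.1
```

```bash
python3 - <<'E'
from h import *
s=cap("scene")
crop(s,260,140,350,220,8,"s22.png")
E
```

```text
(no output)
```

View pics/s22.png

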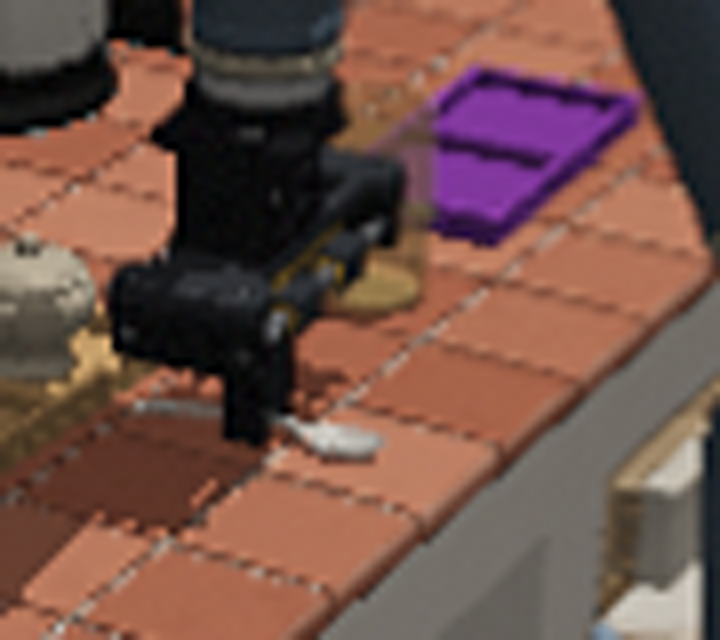

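{"op": "drive_tool", "data": {"moves": "0 0 0 0 0 -0.01 255;0 0 0 0 0 -0.02 255;0 0 0 0 0 -0.03 255;0 0 0 0 0 0 255"}}

```text
time_s: 35.25
position: [432.4, -289.6, 86.6]
ee_rot: [0.001, 0.999, 0.052, 0.001]
contact_force: [0.2, 0.3, 0.9]
width: 17.7
```

```bash
python3 go.py 573 -6.6 90 -84; python3 - <<'E'
from h import *
s=cap("scene")
crop(s,260,130,350,210,8,"s23.png")
E
```

```text
t 35.25 pos [ 432.4 -289.6   86.6] shift mm [ 169.3 -266.8   -3.3] rot [ 0.002 -0.003 -0.   ] F [0.2 0.3 0.9] w 17.7 q [-0.01  0.5   0.67  2.07 -0.47  0.72 -0.5 ]
```

View pics/s23.png

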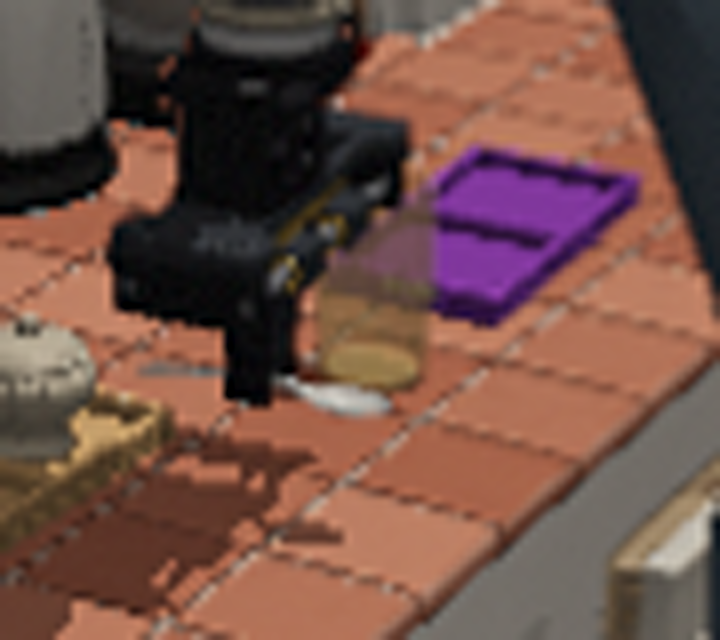

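{"op": "drive_tool", "data": {"moves": "0 0 0 0 0 -0.03 255;0 0 0 0.005 -0.03 -0.03 255;0 0 0 0.015 -0.05 -0.01 255;0 0 0 0.015 -0.055 0 255;0 0 0 0.015 -0.055 0 255"}}

```text
time_s: 35.92
position: [460.2, -92.9, 154.6]
ee_rot: [-0.0, 0.999, 0.047, -0.002]
contact_force: [0.5, 0.1, -1.3]
width: 18.0
```

```bash
python3 go.py 470 -6.6 150 -84
```

```text
t 35.92 pos [460.2 -92.9 154.6] shift mm [ 17.8 -85.    4.6] rot [-0.001  0.004 -0.011] F [ 0.5  0.1 -1.3] w 18.0 q [-0.53  0.31  0.77  2.13 -0.29  0.81 -1.05]
```

{"op": "drive_tool", "data": {"moves": "0 0 -0.011 0.01 -0.045 0 255;0 0 0 0.008 -0.04 0 255;0 0 -0.17 0 0 0 255;0 0 -0.17 0 0 0 255;0 0 -0.17 0 0 0 255"}}

```text
time_s: 36.55
position: [466.8, 4.1, 150.4]
ee_rot: [-0.002, 0.948, 0.317, -0.006]
contact_force: [0.2, -1.0, 0.0]
width: 17.8
```

{"op": "drive_tool", "data": {"moves": "0 0 -0.17 0 0 0 255;0 0 -0.17 0 0 0 255;0 0 -0.17 0 0 0 255;0 0 -0.17 0 0 0 255;0 0 -0.1 0 0 0 255"}}

```text
time_s: 37.17
position: [462.8, 4.6, 145.9]
ee_rot: [-0.007, 0.747, 0.665, -0.009]
contact_force: [0.5, -0.2, -0.0]
width: 18.0
```

```bash
python3 go.py 573 -6.6 110 -4
```

```text
t 37.17 pos [462.8   4.6 145.9] shift mm [  1.9 111.6  33.4] rot [-0.023  0.004 -0.047] F [ 0.5 -0.2 -0. ] w 18.0 q [-0.47  0.27  0.44  2.13 -0.16  0.79 -0.05]
```

{"op": "drive_tool", "data": {"moves": "-0.023 0.004 -0.047 0 0.035 0.005 255;0 0 0 -0.002 0.04 0.01 255;0 0 0 -0.003 0.035 0.005 255;0 0 0 0 0 0 255"}}

```text
time_s: 37.67
position: [571.5, -9.2, 120.1]
ee_rot: [-0.003, 0.73, 0.683, -0.002]
contact_force: [-0.2, -0.3, -0.6]
width: 17.9
```

```bash
python3 go.py 573 -6.6 70 -4;python3 - <<'E'
from h import *
s=cap("scene")
crop(s,170,140,290,240,6,"s24.png")
E
```

```text
t 37.67 pos [571.5  -9.2 120.1] shift mm [ 2.6  1.7 50.1] rot [-0.007 -0.001  0.003] F [-0.2 -0.3 -0.6] w 17.9 q [-0.36  0.46  0.4   1.92 -0.24  0.81  0.1 ]
```

View pics/s24.png

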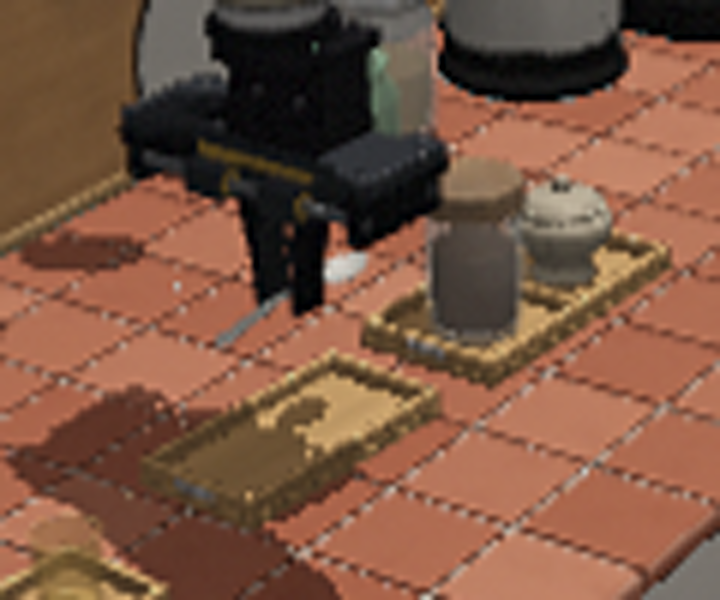

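{"op": "drive_tool", "data": {"moves": "-0.007 0 0.003 0.002 0.002 0.015 255;0 0 0 0 0 0.015 255;0 0 0 0 0 0.005 255;0 0 0 0 0 0 255"}}

```text
time_s: 38.22
position: [567.6, -5.9, 81.3]
ee_rot: [-0.003, 0.731, 0.682, -0.002]
contact_force: [0.6, -0.8, 0.7]
width: 17.9
```

```bash
python3 go.py 573 -6.6 50 -4
```

```text
t 38.23 pos [567.6  -5.9  81.3] shift mm [-0.4  5.7 31.2] rot [-0.007 -0.002  0.001] F [ 0.6 -0.8  0.7] w 17.9 q [-0.35  0.51  0.38  1.95 -0.28  0.73  0.12]
```

{"op": "drive_tool", "data": {"moves": "-0.007 -0.002 0 0 0.006 0.01 255;0 0 0 0 0 0.01 255;0 0 0 0 0 0 255"}}

```text
time_s: 38.6
position: [574.3, -6.2, 60.3]
ee_rot: [0.0, 0.731, 0.682, 0.001]
contact_force: [0.0, 0.2, 0.4]
width: 18.1
```

```bash
python3 go.py 573 -6.6 29.6 -4;python3 - <<'E'
from h import *
s=cap("scene")
crop(s,190,160,270,230,8,"s25.png")
E
```

```text
t 38.6 pos [574.3  -6.2  60.3] shift mm [-0.5 -1.4 30.7] rot [ 0.001 -0.     0.001] F [0.  0.2 0.4] w 18.1 q [-0.33  0.55  0.36  1.95 -0.29  0.69  0.14]
```

View pics/s25.png

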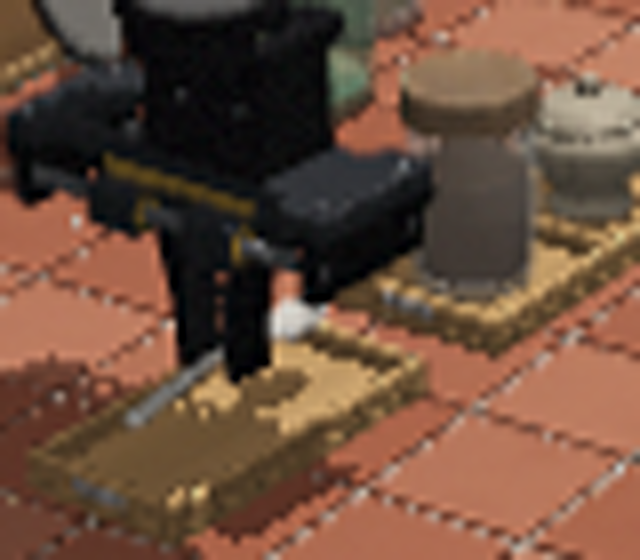

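Well over the tray; lower.

{"op": "drive_tool", "data": {"moves": "0 0 0 0 -0.001 0.01 255;0 0 0 0 0 0.01 255;0 0 0 0 0 0.004 255;0 0 0 0 0 0 255"}}

```text
time_s: 39.15
position: [573.8, -6.2, 35.2]
ee_rot: [0.001, 0.731, 0.682, 0.001]
contact_force: [-0.2, 0.4, -0.8]
width: 17.7
```

```bash
python3 go.py 573 -6.6 29.6 -4
```

```text
t 39.15 pos [573.8  -6.2  35.2] shift mm [-0.4 -0.8  5.6] rot [ 0.003 -0.001  0.001] F [-0.2  0.4 -0.8] w 17.7 q [-0.32  0.59  0.34  1.96 -0.32  0.64  0.16]
```

{"op": "drive_tool", "data": {"moves": "0 0 0 0 0 0.003 255;0 0 0 0 0 0.002 255;0 0 0 0 0 0 255"}}

```text
time_s: 39.52
position: [574.1, -6.3, 30.2]
ee_rot: [0.001, 0.731, 0.682, 0.001]
contact_force: [1.2, 0.5, 0.4]
width: 18.0
```

```bash
python3 go.py 573 -6.6 29.6 -4
```

```text
t 39.52 pos [574.1  -6.3  30.2] shift mm [-0.4 -1.1  0.6] rot [ 0.003 -0.001  0.001] F [1.2 0.5 0.4] w 18.0 q [-0.31  0.6   0.34  1.96 -0.32  0.63  0.16]
```

{"op": "drive_tool", "data": {"moves": "0 0 0 0 -0.001 0.0006 255;0 0 0 0 0 0 255;0 0 0 0 0 0 167;0 0 0 0 0 0 167;0 0 0 0 0 0 167"}}

```text
time_s: 40.15
position: [573.4, -6.1, 30.0]
ee_rot: [0.001, 0.731, 0.682, 0.002]
contact_force: [-1.7, -0.7, -0.4]
width: 29.2
```

{"op": "drive_tool", "data": {"moves": "0 0 0 0 0 0 167;0 0 0 0 0 -0.015 167;0 0 0 0 0 -0.03 167;0 0 0 0 0 -0.06 167;0 0 0 0 0 -0.06 167"}}

```text
time_s: 40.78
position: [570.3, -6.3, 197.7]
ee_rot: [-0.001, 0.731, 0.682, -0.002]
contact_force: [1.0, 0.0, -0.4]
width: 29.9
```

{"op": "drive_tool", "data": {"moves": "0 0 0 0 0 -0.05 167;0 0 0 0 -0.04 0 167;0 0 0 0 -0.05 0 167;0 0 0 0.05 -0.02 0 167;0 0 0 0 0 0 167"}}

```text
time_s: 41.4
position: [464.6, 50.7, 260.3]
ee_rot: [0.004, 0.732, 0.681, 0.007]
contact_force: [0.1, 0.5, 0.4]
width: 29.8
```

```bash
python3 go.py 573 -6.6 29.6 -4;python3 - <<'E'
from h import *
s=cap("scene")
crop(s,100,130,340,300,3.3,"s26.png")
c=cap("top");crop(c,110,155,350,230,3.3,"t26.png")
E
```

```text
t 41.4 pos [464.6  50.7 260.3] shift mm [-50.4 108.8 232.1] rot [ 0.015 -0.005 -0.003] F [0.1 0.5 0.4] w 29.8 q [-0.59  0.1   0.42  2.01 -0.05  1.02 -0.21]
```

View pics/s26.png

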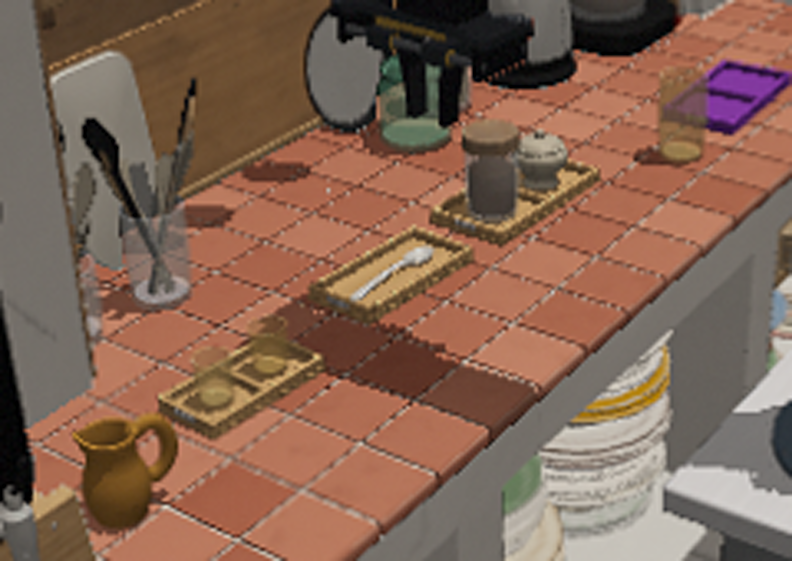

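View pics/t26.png

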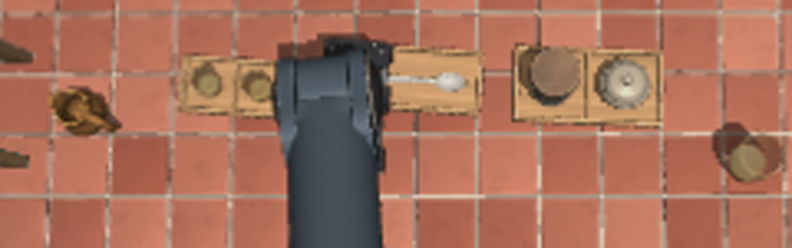

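```bash
python3 - <<'E'
from h import *
s=cap("scene")
crop(s,185,190,255,235,10,"s27.png")
E
```

```text
(no output)
```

View pics/s27.png

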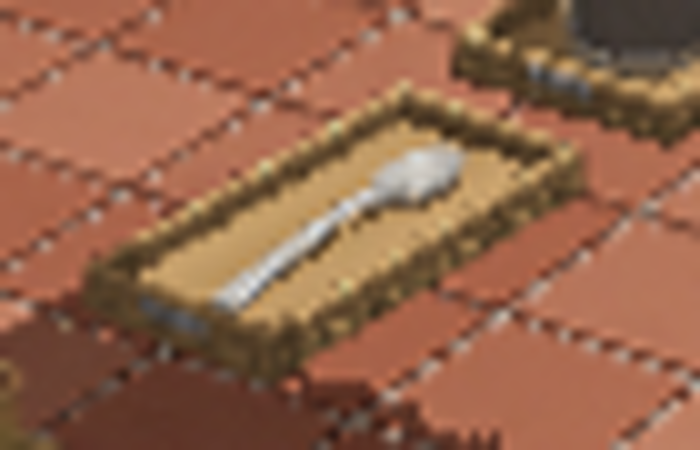

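{"op": "drive_tool", "data": {"moves": "0 0 0 0.06 0 0 167;0 0 0 0.06 0 0 167;0 0 0 0.06 0 0 167;0 0 0 0.04 0 0 167;0 0 0 0 0 0 167"}}

```text
time_s: 42.18
position: [491.8, 264.6, 261.2]
ee_rot: [0.007, 0.741, 0.672, 0.007]
contact_force: [-0.3, -0.7, 0.6]
width: 30.1
```

```bash
python3 - <<'E'
from h import *
c=cap("top");crop(c,205,160,275,205,10,"t27.png")
s=cap("scene")
print((proj(s,(578,59,8))-[185,190])*10,(proj(s,(569,-71,8))-[185,190])*10)
E
```

```text
[206.56020305 297.81265778] [447.00187662 153.56220201]
```

View pics/t27.png

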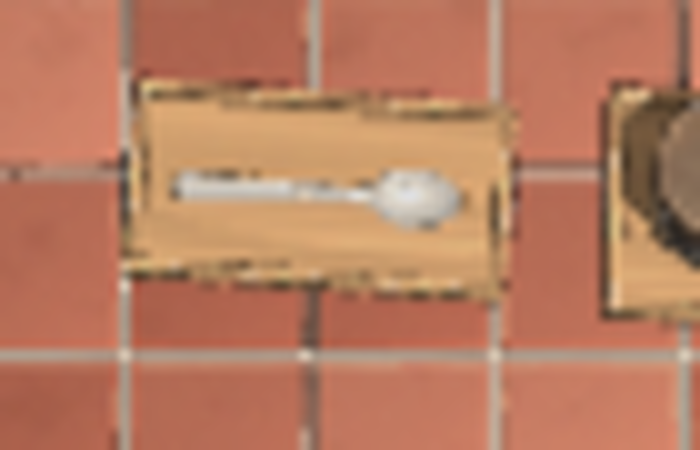

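```bash
python3 -c "
from plant import *
print(hand_in(),get_state()['time_s'])"
```

```text
the job is handed in; nothing more can be done
the job is handed in; nothing more can be done
```

The job is handed in. The clock read 42.2 s after the last move. I worked in the order given:

- **Tea glasses:** both stand upright in the small-bay tray, one in each bay.
- **Sugar bowl and coffee jar:** both stand upright in the caddy. The bowl is in the −y bay and the jar in the +y bay.
- **Teaspoon:** it lies flat in the long tray.

**Last checks:** the final pictures from both cameras show one item in each bay. The spoon lies along its tray, clear of both end walls, and its ends match the scene-camera projection at floor height. The jug, the beaker and the purple tray look unmoved. The gripper was clear of everything, and the force readings between moves stayed under about 4 N.

**Disagreements:**
- The two cameras first differed by up to about 14 mm on the caddy, the sugar knob and the spoon's ends. I put this down to my hand-picked heights in the scene view, used the top view at known heights, and the grasps bore it out.
- The gripper stopped at 18 mm on the spoon's handle, wider than it looked, but the spoon lifted level.
- The arm drifted by up to about 16 mm from the aim on fast moves, and I corrected this before each grasp and placing.

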